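# Tilt a guide rail out of the slotted stock box and clamp it in the work cradle

### The job

Get the flat aluminium guide rail ready for work: slide the keeper on the stock box fully aside, tip up the rail's free end and draw the rail out through the slot. Lay it flat and lengthwise centred in both notches of the cradle, let go, and swing the cradle's clamp arm over until it lies level on the rail. Leave the reel, the jar and the screwdriver where they are.

Things in the scene. Friction and masses are not known exactly. Their poses are not given: they have to be found in the camera images.
- bin: Fixed plywood stock box. Origin: on the bench under the outer face of the slotted wall, on the slot's centre line; x along the wall, y into the box, z up. Slotted wall y 0 to 12, x -50 to 110, 110 high. Box floor at z 34, back wall's inner face at y 153. Open above from y 12 to 85. The bay at x 32 to 102 holds other stock, fixed, not needed.
- slot (a point): Middle of the slot's lower edge, at the wall's outer face, 34 above the bench (level with the box floor). The slot is 34 wide and 62 high, closed above by a lintel.
- curb_mid (a point): Middle of the top of the cross curb outside the slot: at box y -117 to -127, all along x -50 to 110, 66 high. It blocks a level pull of the rail. Between curb and wall is an apron, its top at z 6. With the keeper aside, raise the free end about 14 degrees (18 at most), tail on the floor, and pull along the rail's own axis; with the tail out of the wall, lift.
- deck_edge (a point): Near lower edge of a fixed deck over the rail's tail: covers box y 85 to 153, x -42 to 24, underside 60 above the bench (26 above the box floor), so the tail cannot be lifted.
- keeper (a joint): Steel keeper sliding on the slotted wall's outer face, travel in m along the box's +x. Starts 0 to 0.012: its plate, 50 wide, z 48 to 96, bars the upper part of the slot so that the rail cannot be tipped up. 0.06 = fully aside. Stays where it is left; takes about 2 N.
- keeper_tab (a point): Point to grip in the keeper's upright black tab, 18 below its top end, 124 above the bench. The tab is 24 along the box's x, 10 along its y, and stands free from z 96 to 142. The point lies at x = keeper travel, y -20 in the box's frame and moves with the keeper.
- bar_mid (a point): Centre (half-way up) of the loose flat aluminium guide rail: 240 long (its y axis), 20 wide (x), 8 thick (z), about 0.11 kg. At first it lies flat on the box floor, its y axis about along the box's y; its free end (-y) stands out about 105 beyond the slotted wall, about 30 above the apron.
- bar: The same rail; this point is the centre of its underside, 4 below bar_mid.
- cradle: Steel work cradle, fixed. Origin: on the bench under its centre; y along the rail's place, z up. Base plate x -75 to 55, y -75 to 75, 10 thick. Two grey saddles at y -60 and 60, each 14 thick and 60 wide, with a notch 26 wide centred on x 0, its floor at z 40, cheeks up to z 56. A rail laid home has its centre at x 0, y 0, z 44 and lies along y (either way round).
- clamp (a joint): Clamp arm of the cradle, rad, about an axis along the cradle's +y through x -50, z 52. Arm at y 0: 16 wide, 8 thick, 90 long. 0 = leaning 0.35 rad back from upright towards -x, away from the rail; starts 0 to 0.25; 1.92 = swung over to +x, level on a seated rail. Stiff hinge (0.04 N m): stays where left.
- clamp_tip (a point): Centre of the black end of the clamp arm (16 by 18 by 14), 83 from the hinge axis.
- reel: White plastic reel standing on the bench, 60 across, 32 high; bystander. Origin at the centre of its underside.
- jar: Small glass jar, 48 across, 60 high; bystander. Origin at the centre of its underside.
- driver: Blue-handled screwdriver lying on the bench; bystander. Origin at its underside.
There are look-alikes about, which are no part of the job. Of the things that look like the bar, the larger one is meant.

How it is judged:
By the outcome, as a careful person would: the job done as asked, in the order asked, and still so for the second after the job is handed in, with the robot touching nothing.
It also fails if it takes over 61 s, if anything falls off the work surface, if the arm or the gripper's body presses on something with over 40 N, if the wrist force passes 120 N, or if a joint passes its speed limit or range.

### The arm

A 6-joint arm with a two-finger parallel gripper is mounted at the origin on the work surface. World frame = base frame: x ahead of the robot, y to its left, z up, the work surface at z = 0. Lengths are in mm, angles in rad, forces in N, time in s.
With the tool pointing down it reaches from about 350 to 925 mm from the base axis. Payload 6.4 kg.
Tool frame: the origin (TCP) lies on the mounting face of the last link; the fingertips stand 199 mm ahead of it and the grasp point (between the pads) lies 180 mm ahead of it; z points along the fingers, y is the line along which they close (so a half turn about z gives the same grasp; the last joint's range is limited). The gripper opens to 94 mm and grips with 3 to 60 N. Pads are 16 mm wide; open, the fingers measure 119 mm over their backs; the gripper's body (75 mm by 177 mm) begins 78 mm behind the grasp point.
Start: joints at [-1.347, 0.245, 1.558, -0, 1.339, -0.174], TCP at [251.81, -599.256, 404.655] pointing down, gripper open.
Joint ranges: [-3.13, 3.13], [-1.02, 2.26], [0.13, 2.54], [-0.95, 4.09], [0.21, 2.88], [-2.74, 2.74]. Speed limits (rad/s): [2.57, 2.57, 3.14, 3.14, 3.14, 3.14].

### API

Orientations are given as a unit quaternion [w, x, y, z].
In Python, from cell import env, vision, workorder gives the robot as it stands.
- The arm moves only by the tool jog_arm, never from a script. Its arguments are lists of equal length, an entry for each row: "dp": the shift along the tool's x, y, z in mm, a list of three; "rot": the turn, a rotation vector about the tool's x, y, z in rad, a list of three; "gripper": the opening, from -1 (shut) to 1 (fully open), so that 0 is half open. In form: {"dp": [[tx, ty, tz], ...], "rot": [[ax, ay, az], ...], "gripper": [gripper, ...]}. A call has exactly 5 rows; each row shifts and turns the commanded pose from where the row before left it, along the tool's axes as they then stand; what a row does not reach is not made up. A row lasts 1/12 s, in which the tool goes at most 41.7 mm and 7.16 degrees, less where a joint would pass 70% of its speed; a pose out of reach is approached as far as the arm can. A call with a gripper value outside its range is refused whole. The fingers move at their own pace and stop on an object; "newtons" is the grip in N (left out, the last holds). Time passes only in rows, so rows that do not move let the fingers close, or fill a call up. It gives the time, the measured TCP pose, the force, the opening and the grip force at its end, in the units of the state.
- env.observe(): the state, without advancing time (a new reading comes with each control period).
- vision.grab_frame(name): name is "side" or "top" or "wrist"; returns the picture (420x560x3 uint8, red, green, blue); there is no depth.
- vision.camera_info(name): a dict with "camera_matrix" (3x3 intrinsics, pixels), "T" (4x4, takes a point from camera to world coordinates). Camera axes: x right, y up, looking along -z (the intrinsics and any distortion apply to the point x, -y, -z); pixel columns grow to the right and rows downward; lengths in mm; the calibration is good to about 2 mm. A picture is of the moment at which its call begins: read the wrist's pose just before it. camera_info takes no time and is no camera call; for the wrist camera it gives the pose at the moment of the call.
- workorder.finish_job(): hands the job in; it is judged then, once.
The state is a dict: "time": time; "joints": joint angles; "joint_vel": joint speeds; "joint_efforts": joint torques, N m; "eef_pos": TCP position; "tcp_rot": TCP orientation; "contact_force": force on the tool from outside, world axes, zero at the start; "ft_torque": the same for the moment, N m; "gripper_width": finger opening in mm; "grasp_force": force on a finger pad.
Only numpy, scipy, OpenCV 4.12 (cv2) and the standard library are available. Lean on these libraries where they do the work, as an engineer would, in place of code of your own. Each camera call takes 0.05 s, during which the arm holds its last target. There are 200 camera calls.

## Working session

There is one attempt and no reset: what is moved stays moved. The work goes in short steps, Python scripts to look and compute and a tool call to move; the robot and the scene stay as the last step left them, time stands still between calls to the robot, and variables do not carry over. Pictures are saved under pics/ and viewed, at most 10 in all, crops included, and the job is handed in when it is done.

Besides the shell and the picture viewer there is one more tool, called after "Emit:" by a JSON object that holds its "fn" and its "kwargs". jog_arm: Moves the arm, as the interface text tells. Its arguments: {"type":"object","properties":{"dp":{"type":"array"},"rot":{"type":"array"},"gripper":{"type":"array"},"newtons":{"type":"number"}},"required":["dp","rot","gripper"]}

```bash
ls; mkdir -p pics; python3 - <<'E'
from cell import env, vision, workorder
import cv2,numpy as np
np.set_printoptions(precision=4,suppress=True)
print(env.observe())
for n in ["top","side"]:
    f=vision.grab_frame(n); cv2.imwrite(f"pics/{n}0.png",f[:,:,::-1]); i=vision.camera_info(n); print(n,i)
E
```

```text
pics
{'time': 0.0, 'joints': array([-1.3471,  0.2458,  1.559 , -0.    ,  1.3387, -0.1741]), 'joint_vel': array([-0.0008, -0.0002, -0.0004,  0.0006,  0.001 ,  0.0004]), 'joint_efforts': array([ -0.0028, -41.584 , -31.4604,   0.0683,   0.0332,  -0.0001]), 'eef_pos': array([ 251.7516, -599.0246,  403.5854]), 'tcp_rot': array([-0.0009,  0.9803,  0.1976, -0.    ]), 'contact_force': array([-0.3247,  0.1003,  0.1557]), 'ft_torque': array([-0.0503, -0.0001,  0.0326]), 'grasp_force': 0.0, 'gripper_width': 94.02570064011404}
top {'camera_matrix': array([[462.0813,   0.    , 276.5964],
       [  0.    , 462.0813, 214.3564],
       [  0.    ,   0.    ,   1.    ]]), 'T': array([[   0.0164,    0.9744,   -0.2244,  348.1607],
       [  -0.9999,    0.0161,   -0.0035,    6.0106],
       [   0.0001,    0.2244,    0.9745, 1078.5835],
       [   0.    ,    0.    ,    0.    ,    1.    ]])}
side {'camera_matrix': array([[486.0535,   0.    , 281.7347],
       [  0.    , 486.0535, 206.3959],
       [  0.    ,   0.    ,   1.    ]]), 'T': array([[ -0.8431,   0.3544,  -0.4044,  25.4977],
       [ -0.5374,  -0.5816,   0.6107, 776.0513],
       [ -0.0188,   0.7322,   0.6808, 977.8725],
       [  0.    ,   0.    ,   0.    ,   1.    ]])}
```

View pics/top0.png

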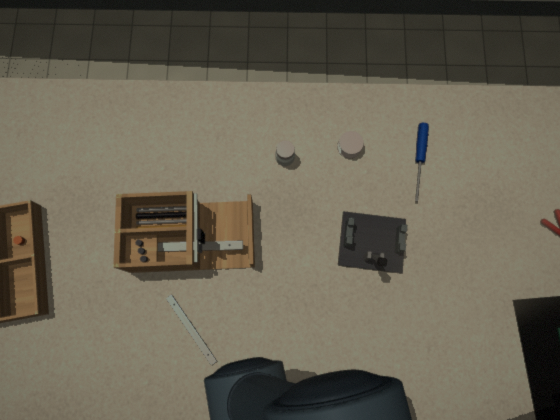

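View pics/side0.png

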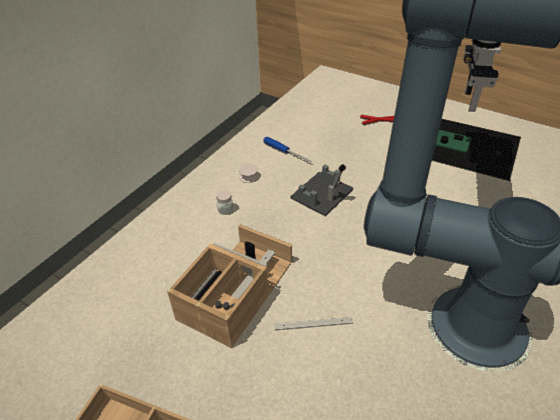

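The top view shows the bin at about (115–255, 192–272), with its slot wall at column ~198 and the keeper tab at (200,236). The rail's free end is at (242,245) and the cradle is at (372,242). The decoy strip is at (190,328). Next I'll measure more closely on an enlarged crop.

```bash
cat > h.py <<'E'
import numpy as np,cv2
from scipy.spatial.transform import Rotation as R
from cell import env,vision,workorder
np.set_printoptions(precision=1,suppress=True)
def ray(i,u,v):
    K=i["camera_matrix"];T=i["T"]
    d=np.array([(u-K[0,2])/K[0,0],-(v-K[1,2])/K[1,1],-1.]);return T[:3,3],T[:3,:3]@d
def onz(i,u,v,z):
    o,d=ray(i,u,v);return o+d*(z-o[2])/d[2]
def proj(i,p):
    K=i["camera_matrix"];T=i["T"];c=T[:3,:3].T@(np.asarray(p,float)-T[:3,3])
    return np.array([K[0,0]*c[0]/-c[2]+K[0,2],K[1,1]*-c[1]/-c[2]+K[1,2]])
def tri(rays):
    A=np.zeros((3,3));b=np.zeros(3)
    for o,d in rays:
        d=d/np.linalg.norm(d);M=np.eye(3)-np.outer(d,d);A+=M;b+=M@o
    return np.linalg.solve(A,b)
def pose():
    s=env.observe();q=s["tcp_rot"];return s,R.from_quat([q[1],q[2],q[3],q[0]])
E
python3 - <<'E'
from h import *
f=cv2.imread("pics/top0.png")
a=cv2.resize(f[185:285,100:260],None,fx=5,fy=5,interpolation=cv2.INTER_CUBIC)
cv2.imwrite("pics/topbin.png",a)
b=cv2.resize(f[205:280,330:430],None,fx=8,fy=8,interpolation=cv2.INTER_CUBIC)
cv2.imwrite("pics/topcr.png",b)
E
```

```text
(no output)
```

View pics/topbin.png

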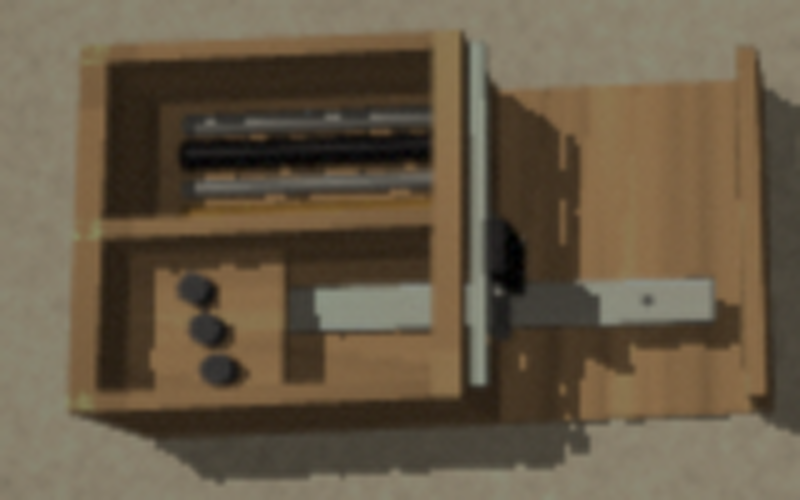

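View pics/topcr.png

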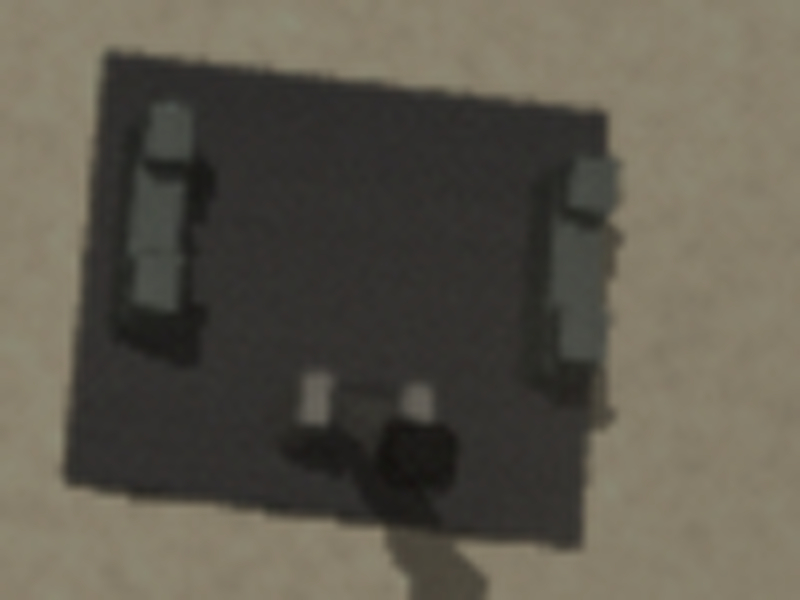

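The enlarged bin crop shows the wall's outer top edge at (463,30)–(463,397), and the curb's outer top edge at (757,46)–(765,397). The rail's end is at (713,280)–(713,322) and the tab's top at about (512,258). In the cradle crop the plate corners are (107,52), (607,110), (580,547) and (67,487), and the black clamp tip is at (418,453).

```bash
python3 - <<'E'
from h import *
i=vision.camera_info("top")
B=lambda c,r,z: onz(i,(c+.5)/5-.5+100,(r+.5)/5-.5+185,z)
C=lambda c,r,z: onz(i,(c+.5)/8-.5+330,(r+.5)/8-.5+205,z)
print("wall",B(463,30,110),B(463,397,110),"back",B(80,47,110),B(72,410,110))
print("curb",B(757,46,66),B(765,397,66))
print("railend",B(713,280,42),B(713,322,42),"rail at deck",B(287,290,42),B(287,331,42), "hole",B(648,300,42))
print("tab",B(512,225,142),B(522,258,142),B(512,290,142))
q=[C(107,52,10),C(607,110,10),C(580,547,10),C(67,487,10)]
for p in q: print("plate",p)
print("centre",np.mean(q,0))
print("cheeks",C(172,120,56),C(158,295,56),C(592,183,56),C(582,345,56))
print("tip",C(418,453,130))
# driven through a fit
def fit(src,dst):
    src=np.array(src,float);dst=np.array(dst)[:,:2];a=src-src.mean(0);b=dst-dst.mean(0)
    t=np.arctan2((a[:,0]*b[:,1]-a[:,1]*b[:,0]).sum(),(a*b).sum());r=np.array([[np.cos(t),-np.sin(t)],[np.sin(t),np.cos(t)]])
    o=dst.mean(0)-r@src.mean(0);print("yaw",t,"org",o,"res",np.abs(src@r.T+o-dst).max());return t,o
fit([(110,0),(-50,0),(110,-127),(-50,-127)],[B(463,30,110),B(463,397,110),B(757,46,66),B(765,397,66)])
fit([(55,75),(55,-75),(-75,-75),(-75,75)],q)
E
```

```text
wall [621.2 194.1 110. ] [461.4 184.9 110. ] back [610.8 360.1 110. ] [453.2 348.5 110. ]
curb [628.3  68.6  66. ] [468.7  60.5  66. ]
railend [524.4  86.9  42. ] [505.1  86.3  42. ] rail at deck [516.6 280.1  42. ] [497.9 278.7  42. ] hole [514.7 116.1  42. ]
tab [529.  162.8 142. ] [515.3 158.  142. ] [501.9 161.4 142. ]
plate [ 604.9 -147.6   10. ]
plate [ 589.6 -295.4   10. ]
plate [ 460.4 -281.6   10. ]
plate [ 475.3 -134.    10. ]
centre [ 532.5 -214.7   10. ]
cheeks [ 574.3 -159.1   56. ] [ 524.1 -154.2   56. ] [ 558.1 -277.2   56. ] [ 511.9 -272.3   56. ]
tip [ 471.3 -208.7  130. ]
yaw 0.055428697971601215 org [511.4 188.8] res 1.310018729113473
yaw -0.10314739394883196 org [ 542.5 -215.7] res 0.9370036916288882
```

Emit:
{"fn": "jog_arm", "kwargs": {"dp": [[0,0,0],[0,0,0],[0,0,0],[0,0,0],[0,0,0]], "rot": [[0,0,-0.1228],[0,0,-0.1228],[0,0,-0.1228],[0,0,-0.1228],[0,0,-0.1228]], "gripper": [1,1,1,1,1]}}

```text
time: 0.52
eef_pos: [251.8, -599.1, 404.0]
tcp_rot: [-0.001, 0.873, 0.487, 0.0]
contact_force: [0.0, -0.0, 0.0]
gripper_width: 94.1
grasp_force: 0.0
```

Emit:
{"fn": "jog_arm", "kwargs": {"dp": [[0,0,0],[0,0,0],[0,0,0],[0,0,0],[0,0,0]], "rot": [[0,0,-0.1228],[0,0,-0.1228],[0,0,-0.1228],[0,0,-0.1228],[0,0,-0.1228]], "gripper": [1,1,1,1,1]}}

```text
time: 0.93
eef_pos: [251.8, -599.1, 404.0]
tcp_rot: [-0.0, 0.685, 0.728, 0.0]
contact_force: [0.4, -0.2, -0.3]
gripper_width: 94.3
grasp_force: 0.0
```

Emit:
{"fn": "jog_arm", "kwargs": {"dp": [[37.6,15.3,0],[37.6,15.3,0],[37.6,15.3,0],[37.6,15.3,0],[37.6,15.3,0]], "rot": [[0,0,0],[0,0,0],[0,0,0],[0,0,0],[0,0,0]], "gripper": [1,1,1,1,1]}}

```text
time: 1.35
eef_pos: [318.0, -405.4, 404.0]
tcp_rot: [-0.0, 0.688, 0.726, 0.0]
contact_force: [-0.2, -0.5, -0.1]
gripper_width: 94.1
grasp_force: 0.0
```

Emit:
{"fn": "jog_arm", "kwargs": {"dp": [[37.6,15.3,0],[37.6,15.3,0],[37.6,15.3,0],[37.6,15.3,0],[37.6,15.3,0]], "rot": [[0,0,0],[0,0,0],[0,0,0],[0,0,0],[0,0,0]], "gripper": [1,1,1,1,1]}}

```text
time: 1.77
eef_pos: [383.9, -213.4, 404.3]
tcp_rot: [-0.0, 0.688, 0.726, 0.0]
contact_force: [0.7, 0.1, 1.2]
gripper_width: 94.2
grasp_force: 0.0
```

Emit:
{"fn": "jog_arm", "kwargs": {"dp": [[37.6,15.3,0],[37.6,15.3,0],[37.6,15.3,0],[37.6,15.3,0],[37.6,15.3,0]], "rot": [[0,0,0],[0,0,0],[0,0,0],[0,0,0],[0,0,0]], "gripper": [1,1,1,1,1]}}

```text
time: 2.18
eef_pos: [449.9, -21.4, 404.5]
tcp_rot: [0.0, 0.687, 0.726, 0.0]
contact_force: [-0.4, -0.1, 1.4]
gripper_width: 93.9
grasp_force: 0.0
```

Emit:
{"fn": "jog_arm", "kwargs": {"dp": [[37.6,15.3,0],[37.6,15.3,0],[37.6,15.3,0],[22,15.3,0],[0,0,0]], "rot": [[0,0,0],[0,0,0],[0,0,0],[0,0,0],[0,0,0]], "gripper": [1,1,1,1,1]}}

```text
time: 2.6
eef_pos: [504.5, 117.9, 404.3]
tcp_rot: [-0.0, 0.686, 0.728, 0.0]
contact_force: [-0.0, -0.2, 0.6]
gripper_width: 94.0
grasp_force: 0.0
```

```bash
python3 - <<'E'
from h import *
s,r=pose();i=vision.camera_info("wrist");f=vision.grab_frame("wrist");cv2.imwrite("pics/w1.png",f[:,:,::-1])
np.save("w1.npy",i,allow_pickle=True);print(s["eef_pos"],s["tcp_rot"]);print(i["T"])
ax=lambda t,y,z:(511.4+t*.9985-y*.0554,188.8+t*.0554+y*.9985,z)
for n,p in dict(tab0=ax(0,-20,142),tab12=ax(12,-20,142),railend=(514.7,86.6,42),slotL=ax(-17,0,110),slotR=ax(17,0,110)).items(): print(n,proj(i,p))
E
```

```text
[504.5 117.9 404.3] [-0.   0.7  0.7  0. ]
[[  1.   -0.1  -0.  500.6]
 [  0.1   1.    0.2 188.3]
 [ -0.   -0.2   1.  383.2]
 [  0.    0.    0.    1. ]]
tab0 [296.2 152.8]
tab12 [312.9 152.8]
railend [288.7 222.5]
slotL [273.5 123.9]
slotR [316.2 124.1]
```

View pics/w1.png

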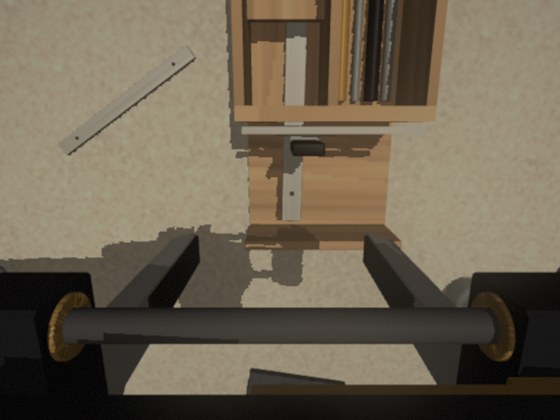

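The wrist view shows the tab top spanning columns 292–325 at row 148, so travel is about 8 mm. The rail's end is at (292,220), within about 2–3 mm of my prediction. The layout is confirmed, so I'll grip the tab.

Emit:
{"fn": "jog_arm", "kwargs": {"dp": [[25,9.7,0],[24.4,9.7,0],[0,0,33],[0,0,33],[0,0,34]], "rot": [[0,0,0],[0,0,0],[0,0,0],[0,0,0],[0,0,0]], "gripper": [1,1,1,1,1]}}

```text
time: 3.07
eef_pos: [520.2, 164.1, 304.1]
tcp_rot: [0.001, 0.688, 0.726, 0.001]
contact_force: [0.1, 1.1, -0.3]
gripper_width: 93.8
grasp_force: 0.0
```

Emit:
{"fn": "jog_arm", "kwargs": {"dp": [[0,0,0],[0,0,0],[0,0,0],[0,0,0],[0,0,0]], "rot": [[0,0,0],[0,0,0],[0,0,0],[0,0,0],[0,0,0]], "gripper": [-1,-1,-1,-1,-1], "newtons": 20}}

```text
time: 3.48
eef_pos: [521.1, 164.7, 307.2]
tcp_rot: [0.001, 0.688, 0.726, 0.002]
contact_force: [-0.5, 0.1, -0.3]
gripper_width: 64.2
grasp_force: 0.0
```

Emit:
{"fn": "jog_arm", "kwargs": {"dp": [[0,0,0],[0,0,0],[0,0,0],[0,0,0],[0,0,0]], "rot": [[0,0,0],[0,0,0],[0,0,0],[0,0,0],[0,0,0]], "gripper": [-1,-1,-1,-1,-1]}}

```text
time: 3.9
eef_pos: [520.3, 164.9, 304.7]
tcp_rot: [0.0, 0.687, 0.726, 0.0]
contact_force: [0.4, -1.0, 0.1]
gripper_width: 30.7
grasp_force: 0.0
```

Emit:
{"fn": "jog_arm", "kwargs": {"dp": [[2,0,0],[0,0,0],[0,0,0],[0,0,0],[0,0,0]], "rot": [[0,0,0],[0,0,0],[0,0,0],[0,0,0],[0,0,0]], "gripper": [-1,-1,-1,-1,-1]}}

```text
time: 4.32
eef_pos: [520.3, 166.8, 304.7]
tcp_rot: [0.0, 0.687, 0.726, 0.0]
contact_force: [1.4, -2.0, -0.2]
gripper_width: 24.0
grasp_force: 20.0
```

Emit:
{"fn": "jog_arm", "kwargs": {"dp": [[0,8,0],[0,10,0],[0,10,0],[0,10,0],[0,6,0]], "rot": [[0,0,0],[0,0,0],[0,0,0],[0,0,0],[0,0,0]], "gripper": [-1,-1,-1,-1,-1]}}

```text
time: 4.73
eef_pos: [565.6, 169.3, 304.7]
tcp_rot: [-0.0, 0.687, 0.726, 0.0]
contact_force: [-1.2, -0.6, 2.3]
gripper_width: 23.5
grasp_force: 20.0
```

Emit:
{"fn": "jog_arm", "kwargs": {"dp": [[0,3,0],[0,2,0],[0,2,0],[0,1,0],[0,0,0]], "rot": [[0,0,0],[0,0,0],[0,0,0],[0,0,0],[0,0,0]], "gripper": [-1,-1,-1,-1,-1]}}

```text
time: 5.15
eef_pos: [572.2, 169.8, 304.7]
tcp_rot: [0.0, 0.687, 0.726, 0.0]
contact_force: [0.1, -0.2, 0.8]
gripper_width: 24.0
grasp_force: 20.0
```

Emit:
{"fn": "jog_arm", "kwargs": {"dp": [[0,1,0],[0,1,0],[0,0,0],[0,0,0],[0,0,0]], "rot": [[0,0,0],[0,0,0],[0,0,0],[0,0,0],[0,0,0]], "gripper": [-1,-1,-1,-1,-1]}}

```text
time: 5.57
eef_pos: [574.1, 169.9, 304.6]
tcp_rot: [-0.0, 0.687, 0.726, 0.0]
contact_force: [0.1, -1.0, 1.6]
gripper_width: 23.8
grasp_force: 20.0
```

Emit:
{"fn": "jog_arm", "kwargs": {"dp": [[0,2,0],[0,1,0],[0,1,0],[0,0,0],[0,0,0]], "rot": [[0,0,0],[0,0,0],[0,0,0],[0,0,0],[0,0,0]], "gripper": [-1,-1,-1,-1,-1]}}

```text
time: 5.98
eef_pos: [576.3, 170.2, 304.5]
tcp_rot: [-0.003, 0.687, 0.727, -0.004]
contact_force: [-16.6, -3.2, 12.0]
gripper_width: 23.8
grasp_force: 20.0
```

Emit:
{"fn": "jog_arm", "kwargs": {"dp": [[0,0,0],[0,0,0],[0,0,0],[0,0,-30],[0,0,-30]], "rot": [[0,0,0],[0,0,0],[0,0,0],[0,0,0],[0,0,0]], "gripper": [0.2,0.2,0.2,0.2,0.2]}}

```text
time: 6.4
eef_pos: [577.6, 170.0, 362.9]
tcp_rot: [-0.002, 0.687, 0.726, -0.002]
contact_force: [0.7, -0.3, 0.8]
gripper_width: 53.9
grasp_force: 0.0
```

Emit:
{"fn": "jog_arm", "kwargs": {"dp": [[-34,-16,0],[-34,-16,0],[-34,-16,0],[-34,-16,0],[0,0,0]], "rot": [[0,0,0],[0,0,0],[0,0,0],[0,0,0],[0,0,0]], "gripper": [0.2,0.2,0.2,0.2,0.2]}}

```text
time: 6.82
eef_pos: [520.4, 26.9, 364.5]
tcp_rot: [0.0, 0.689, 0.725, -0.0]
contact_force: [-0.5, 0.2, -0.3]
gripper_width: 56.6
grasp_force: 0.0
```

```bash
python3 - <<'E'
from h import *
s,r=pose();i=vision.camera_info("wrist");f=vision.grab_frame("wrist");cv2.imwrite("pics/w2.png",f[:,:,::-1])
np.save("w2.npy",i,allow_pickle=True);print(s["eef_pos"],s["tcp_rot"]);print(i["T"])
E
```

```text
[520.4  26.9 364.5] [ 0.   0.7  0.7 -0. ]
[[  1.   -0.   -0.  517.2]
 [  0.1   1.    0.2  97.2]
 [ -0.   -0.2   1.  343.3]
 [  0.    0.    0.    1. ]]
```

View pics/w2.png

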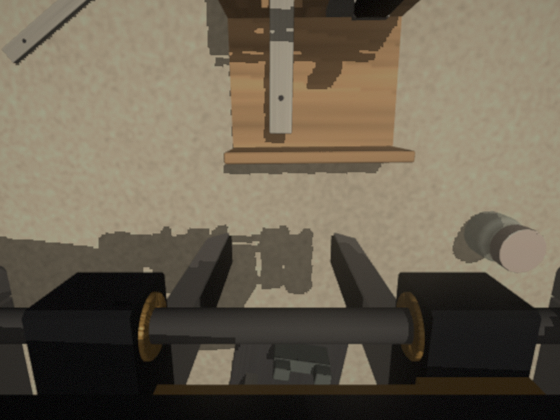

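The wrist view shows the rail's end edge at about (270–292, 133), its hole at (281,98), and its sides running to columns 271–294 at row 0. The keeper is aside, with the tab near (370,5). The curb's top runs along row ~152, columns 224–413.

```bash
python3 - <<'E'
from h import *
i=np.load("w2.npy",allow_pickle=True).item()
f=cv2.imread("pics/w2.png");g=f.astype(int)
for row in (20,40,60,80,110,125):
    l=g[row,240:330]; m=(np.abs(l[:,2]-l[:,0])<25)&(l.sum(1)>260); c=np.flatnonzero(m)+240
    if len(c): print(row,c.min(),c.max(),onz(i,(c.min()+c.max())/2,row,42))
print("end",onz(i,281,133,42),"curb",onz(i,224,152,66),onz(i,413,152,66))
print("pred curb",proj(i,(511.4-50*.9985+127*.0554,188.8-50*.0554-127*.9985,66)),proj(i,(511.4+110*.9985+127*.0554,188.8+110*.0554-127*.9985,66)))
E
```

```text
60 292 292 [523.7 149.   42. ]
80 270 270 [505.9 132.3  42. ]
110 269 270 [506.5 107.7  42. ]
125 269 270 [507.  95.  42.]
end [517.5  88.7  42. ] curb [471.3  71.7  66. ] [626.9  79.5  66. ]
pred curb [220.5 166.9] [412.6 165.9]
```

Emit:
{"fn": "jog_arm", "kwargs": {"dp": [[0,0,0],[0,0,0],[0,0,0],[-31.6,-0.5,0],[0,0,30]], "rot": [[0,0.1163,0],[0,0.1163,0],[0,0.1163,0],[0,0,0],[0,0,0]], "gripper": [0.2,0.2,0.2,0.2,0.2]}}

```text
time: 7.28
eef_pos: [524.9, 8.2, 329.3]
tcp_rot: [-0.121, 0.678, 0.715, 0.122]
contact_force: [1.2, 0.1, 0.4]
gripper_width: 56.7
grasp_force: 0.0
```

Emit:
{"fn": "jog_arm", "kwargs": {"dp": [[0,0,30],[0,0,30],[0,0,20],[0,0,0],[0,0,0]], "rot": [[0,0,0],[0,0,0],[0,0,0],[0,0,0],[0,0,0]], "gripper": [0.2,0.2,0.2,0.2,0.2]}}

```text
time: 7.7
eef_pos: [520.9, 39.4, 249.9]
tcp_rot: [-0.127, 0.677, 0.716, 0.119]
contact_force: [-0.4, 0.1, 0.4]
gripper_width: 56.4
grasp_force: 0.0
```

```bash
python3 - <<'E'
from h import *
s,r=pose();M=r.as_matrix();print(s["eef_pos"]);print(M)
g=s["eef_pos"]+180*M[:,2];print("grasp",g,"need tool",M.T@(np.array([515.5,112,38])-g))
E
```

```text
[520.9  39.4 249.9]
[[-0.1  1.  -0. ]
 [ 0.9  0.1  0.3]
 [ 0.3 -0.  -0.9]]
grasp [517.1 101.   80.8] need tool [-4.2 -0.9 44. ]
```

Emit:
{"fn": "jog_arm", "kwargs": {"dp": [[-4.2,-0.9,0],[0,0,22],[0,0,22],[0,0,0],[0,0,0]], "rot": [[0,0,0],[0,0,0],[0,0,0],[0,0,0],[0,0,0]], "gripper": [0.2,0.2,0.2,0.2,0.2]}}

```text
time: 8.12
eef_pos: [519.6, 49.3, 208.5]
tcp_rot: [-0.126, 0.677, 0.715, 0.119]
contact_force: [0.9, -0.0, 0.6]
gripper_width: 56.3
grasp_force: 0.0
```

Emit:
{"fn": "jog_arm", "kwargs": {"dp": [[0,0,0],[0,0,0],[0,0,0],[0,0,0],[0,0,0]], "rot": [[0,0,0],[0,0,0],[0,0,0],[0,0,0],[0,0,0]], "gripper": [-1,-1,-1,-1,-1], "newtons": 15}}

```text
time: 8.53
eef_pos: [519.5, 49.5, 208.3]
tcp_rot: [-0.126, 0.677, 0.715, 0.12]
contact_force: [-0.7, -0.6, -0.1]
gripper_width: 26.5
grasp_force: 0.0
```

Emit:
{"fn": "jog_arm", "kwargs": {"dp": [[0,0,0],[0,0,0],[0,0,0],[0,0,0],[0,0,0]], "rot": [[0,0,0],[0,0,0],[0,0,0],[0,0,0],[0,0,0]], "gripper": [-1,-1,-1,-1,-1], "newtons": 50}}

```text
time: 8.95
eef_pos: [519.3, 49.6, 207.8]
tcp_rot: [-0.126, 0.677, 0.715, 0.119]
contact_force: [0.4, -0.3, 1.0]
gripper_width: 19.6
grasp_force: 50.0
```

```bash
python3 - <<'E'
from h import *
s,r=pose();M=r.as_matrix();print(s["eef_pos"],s["gripper_width"],s["grasp_force"],s["contact_force"])
g=s["eef_pos"]+180*M[:,2];print("grasp",g,"tilt",np.degrees(np.arcsin(M[2,0])))
# tip-up: rotate about tail bottom edge, list per-row tool dp for 8 steps of -14deg/8
y=M[:,1].copy();L=215.;
ux=np.cross(y,[0,0,1]);ux/=np.linalg.norm(ux);print("ux",ux)  # horizontal, along the rail
if ux[1]<0: ux=-ux
piv=np.array([g[0],g[1],34])+ux*L
n=8;a=np.radians(-14/n);q=R.from_rotvec(y*a);c=s["eef_pos"];Rm=r
for k in range(n):
    c2=piv+q.apply(c-piv);print(Rm.as_matrix().T@(c2-c),"rot",a.round(4) if hasattr(a,'round') else a);c=c2;Rm=q*Rm
print("end",c, c+180*Rm.as_matrix()[:,2])
E
```

```text
[519.3  49.6 207.8] 19.59468853787512 49.96940732002258 [ 0.4 -0.3  1. ]
grasp [516.  111.   38.6] tilt 19.98192970617231
ux [ 0.1 -1.   0. ]
[ 8.  0. -6.] rot -0.0305
[ 8. -0. -6.] rot -0.0305
[ 8.  0. -6.] rot -0.0305
[ 8.  0. -6.] rot -0.0305
[ 8.  0. -6.] rot -0.0305
[ 8. -0. -6.] rot -0.0305
[ 8. -0. -6.] rot -0.0305
[ 8.  0. -6.] rot -0.0305
end [516.6  99.8 269.5] [515.6 118.5  90.5]
```

Emit:
{"fn": "jog_arm", "kwargs": {"dp": [[8,0,-6],[8,0,-6],[8,0,-6],[8,0,-6],[0,0,0]], "rot": [[0,-0.0305,0],[0,-0.0305,0],[0,-0.0305,0],[0,-0.0305,0],[0,0,0]], "gripper": [-1,-1,-1,-1,-1]}}

```text
time: 9.37
eef_pos: [518.3, 73.8, 241.4]
tcp_rot: [-0.081, 0.682, 0.722, 0.078]
contact_force: [-0.1, -0.5, -1.0]
gripper_width: 19.2
grasp_force: 50.0
```

Emit:
{"fn": "jog_arm", "kwargs": {"dp": [[8,0,-6],[8,0,-6],[8,0,-6],[8,0,-6],[0,0,0]], "rot": [[0,-0.0305,0],[0,-0.0305,0],[0,-0.0305,0],[0,-0.0305,0],[0,0,0]], "gripper": [-1,-1,-1,-1,-1]}}

```text
time: 9.78
eef_pos: [516.6, 100.7, 270.2]
tcp_rot: [-0.038, 0.686, 0.726, 0.037]
contact_force: [0.3, -0.3, -0.6]
gripper_width: 19.7
grasp_force: 50.0
```

```bash
python3 - <<'E'
from h import *
s,r=pose();M=r.as_matrix();print(s["eef_pos"],s["gripper_width"],s["grasp_force"],s["contact_force"],s["ft_torque"])
t=np.arcsin(M[2,0]);print("grasp",s["eef_pos"]+180*M[:,2],"tilt",np.degrees(t))
h=M[:,0].copy();h[2]=0;h/=np.linalg.norm(h)
b=np.radians(14)
d=-h*np.cos(b)+np.array([0,0,np.sin(b)]);print("pull dir",d, "tool",(M.T@d).round(4))
E
```

```text
[516.6 100.7 270.2] 19.710613565262026 49.96865093708038 [ 0.3 -0.3 -0.6] [-0.2 -0.1 -0.1]
grasp [515.8 119.6  91.2] tilt 6.016214795667298
pull dir [ 0.1 -1.   0.2] tool [-0.9  0.  -0.3]
```

Emit:
{"fn": "jog_arm", "kwargs": {"dp": [[-9.4,0,-3.42],[-18.8,0,-6.84],[-18.8,0,-6.84],[-18.8,0,-6.84],[-9.4,0,-3.42]], "rot": [[0,0,0],[0,0,0],[0,0,0],[0,0,0],[0,0,0]], "gripper": [-1,-1,-1,-1,-1]}}

```text
time: 10.2
eef_pos: [520.7, 19.9, 288.5]
tcp_rot: [-0.038, 0.687, 0.725, 0.036]
contact_force: [0.1, -1.2, -1.9]
gripper_width: 19.5
grasp_force: 50.0
```

Emit:
{"fn": "jog_arm", "kwargs": {"dp": [[-18.8,0,-6.84],[-18.8,0,-6.84],[-18.8,0,-6.84],[-18.8,0,-6.84],[0,0,0]], "rot": [[0,0,0],[0,0,0],[0,0,0],[0,0,0],[0,0,0]], "gripper": [-1,-1,-1,-1,-1]}}

```text
time: 10.62
eef_pos: [525.3, -58.1, 308.6]
tcp_rot: [-0.037, 0.688, 0.724, 0.036]
contact_force: [-0.1, -0.3, -0.6]
gripper_width: 19.6
grasp_force: 50.0
```

```bash
python3 - <<'E'
from h import *
s,r=pose();M=r.as_matrix();print(s["eef_pos"],s["gripper_width"],s["contact_force"],s["ft_torque"])
print("grasp",s["eef_pos"]+180*M[:,2])
f=vision.grab_frame("top");cv2.imwrite("pics/t2.png",f[:,:,::-1]);g=vision.grab_frame("side");cv2.imwrite("pics/s2.png",g[:,:,::-1])
a=cv2.resize(f[180:285,100:330],None,fx=3,fy=3);b=cv2.resize(g[200:300,150:380],None,fx=3,fy=3)[:285]
cv2.imwrite("pics/c2.png",np.vstack([a[:,:690],b[:,:690]])[:,:,::-1])
E
```

```text
[525.3 -58.1 308.6] 19.63573544371708 [-0.1 -0.3 -0.6] [-0.2 -0.1 -0. ]
grasp [524.6 -39.4 129.6]
```

View pics/c2.png

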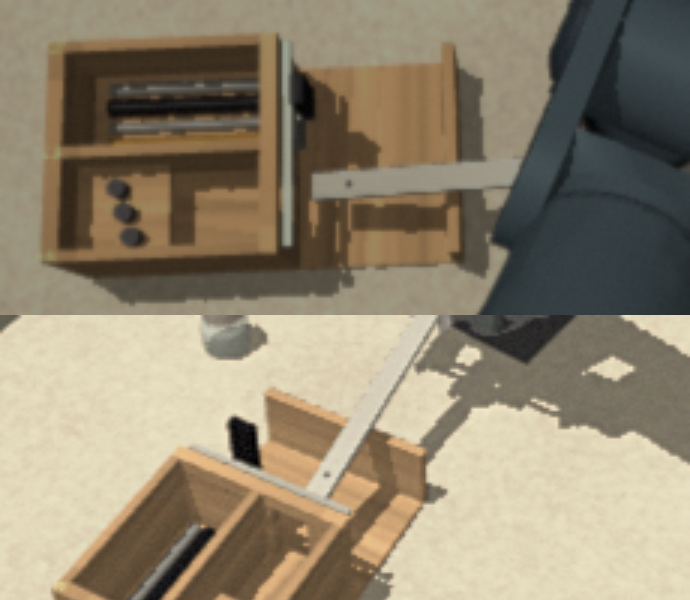

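The top half shows the rail fully out of the slot, with its tail at about (312,186) in front of the wall and the keeper tab aside. The side half agrees, with the rail tipped up over the curb. Next I'll lift, level and carry it.

Emit:
{"fn": "jog_arm", "kwargs": {"dp": [[2.6,0,-24.9],[2.6,0,-24.9],[2.6,0,-24.9],[-30,0,0],[-30,0,0]], "rot": [[0,0,0],[0,0,0],[0,0,0],[0,0.0814,0],[0,0.0814,0]], "gripper": [-1,-1,-1,-1,-1]}}

```text
time: 11.13
eef_pos: [528.8, -112.9, 376.8]
tcp_rot: [-0.096, 0.679, 0.722, 0.094]
contact_force: [1.0, -0.2, -1.9]
gripper_width: 19.1
grasp_force: 50.0
```

Emit:
{"fn": "jog_arm", "kwargs": {"dp": [[-30,0,5],[-30,0,10],[-30,0,10],[0,0,0],[0,0,0]], "rot": [[0,0.0814,0],[-0.027,0,0.0743],[-0.027,0,0.0743],[0,0,0],[0,0,0]], "gripper": [-1,-1,-1,-1,-1]}}

```text
time: 11.55
eef_pos: [530.0, -191.2, 320.4]
tcp_rot: [-0.119, 0.731, 0.659, 0.129]
contact_force: [-0.5, 0.7, -0.4]
gripper_width: 19.3
grasp_force: 50.0
```

```bash
cat >> h.py <<'E'
def aim(grasp,yaw,tilt):
    "tool-frame shift and turn from the present pose to a grasp point, yaw, tilt (deg)"
    s,r=pose();M=r.as_matrix();h=np.array([-np.sin(yaw),np.cos(yaw),0]);t=np.radians(tilt)
    z=np.sin(t)*h+np.cos(t)*np.array([0,0,-1.]);x=np.cos(t)*h+np.sin(t)*np.array([0,0,1.]);G=np.stack([x,np.cross(z,x),z],1)
    tcp=np.array(grasp)-180*z
    print("tcp",s["eef_pos"],"grasp",s["eef_pos"]+180*M[:,2],"yaw %.4f tilt %.2f"%(np.arctan2(-M[0,0],M[1,0]),np.degrees(np.arcsin(M[2,0]))),"F",s["contact_force"],"w",s["gripper_width"])
    print("shift now",M.T@(tcp-s["eef_pos"]),"shift after turn",G.T@(tcp-s["eef_pos"]),"rot",(r.inv()*R.from_matrix(G)).as_rotvec().round(4))
E
python3 -c "
from h import *
aim((532.5,-312.2,140),-.103,20)"
```

```text
tcp [ 530.  -191.2  320.4] grasp [ 535.8 -129.4  151.4] yaw -0.1047 tilt 20.15 F [-0.5  0.7 -0.4] w 19.345594043045903
shift now [-174.4   15.   -52.1] shift after turn [-174.6   14.9  -51.6] rot [-0. -0. -0.]
```

Emit:
{"fn": "jog_arm", "kwargs": {"dp": [[-35,3,-10.4],[-35,3,-10.4],[-35,3,-10.4],[-35,3,-10.4],[-30,3,-8]], "rot": [[0,0,0],[0,0,0],[0,0,0],[0,0,0],[0,0,0]], "gripper": [-1,-1,-1,-1,-1]}}

```text
time: 11.97
eef_pos: [527.9, -369.2, 312.0]
tcp_rot: [-0.116, 0.731, 0.661, 0.129]
contact_force: [0.6, 0.5, -0.6]
gripper_width: 19.4
grasp_force: 50.0
```

Emit:
{"fn": "jog_arm", "kwargs": {"dp": [[0,0,0],[0,0,0],[0,0,0],[0,0,0],[0,0,0]], "rot": [[0,0,0],[0,0,0],[0,0,0],[0,0,0],[0,0,0]], "gripper": [-1,-1,-1,-1,-1]}}

```text
time: 12.38
eef_pos: [527.8, -367.0, 311.3]
tcp_rot: [-0.116, 0.731, 0.66, 0.129]
contact_force: [-0.4, -0.6, -0.1]
gripper_width: 19.4
grasp_force: 50.0
```

```bash
python3 - <<'E'
from h import *
aim((532.5,-312.2,140),-.103,20)
i=vision.camera_info("wrist");np.save("w3.npy",i,allow_pickle=True)
f=vision.grab_frame("wrist");cv2.imwrite("pics/w3.png",f[:,:,::-1])
f=vision.grab_frame("side");cv2.imwrite("pics/s3.png",f[:,:,::-1]);f=vision.grab_frame("top");cv2.imwrite("pics/t3.png",f[:,:,::-1])
E
```

```text
tcp [ 527.8 -367.   311.3] grasp [ 534.  -305.7  142.2] yaw -0.1008 tilt 20.01 F [-0.4 -0.6 -0.1] w 19.401926066164144
shift now [-6.9 -0.9 -0.3] shift after turn [-6.9 -0.9 -0.2] rot [-0. -0.  0.]
```

View pics/w3.png

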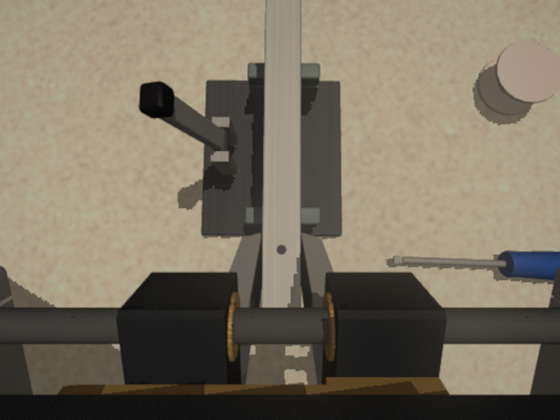

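The wrist view shows the held rail running up the picture (columns ~263–301, hole at (281,250)) over both notches. The saddles are at rows ~74 and ~216, columns 247–320. The plate corners are (205,81), (340,81), (341,235) and (202,234), and the clamp tip is at (156,100).

```bash
python3 - <<'E'
from h import *
i=np.load("w3.npy",allow_pickle=True).item();f=cv2.imread("pics/w3.png").astype(float).sum(2)
K=i["camera_matrix"];print("f",K[0,0],K[1,1],K[:2,2]);
for row in (6,20,40,90,110,130,150,170,190,230):
    l=cv2.GaussianBlur(f[row-2:row+3].mean(0)[None],(3,1),0)[0];d=np.diff(l)
    a=240+np.argmax(d[240:280]);b=285+np.argmin(d[285:315])
    def sub(k,s):
        w=np.clip(s*d[k-2:k+3],0,None);return (w*np.arange(k-2,k+3)).sum()/w.sum()+.5
    A,B=sub(a,1),sub(b,-1);print(row,"%.1f %.1f w %.1f c %.1f"%(A,B,B-A,(A+B)/2),onz(i,(A+B)/2,row,146))
P=[onz(i,*c,10) for c in ((205,81),(340,81),(341,235),(202,234))]
print("plate",*P)
src=np.array([(-75,75),(55,75),(55,-75),(-75,-75)],float);dst=np.array(P)[:,:2];a=src-src.mean(0);b=dst-dst.mean(0)
t=np.arctan2((a[:,0]*b[:,1]-a[:,1]*b[:,0]).sum(),(a*b).sum());r=np.array([[np.cos(t),-np.sin(t)],[np.sin(t),np.cos(t)]]);o=dst.mean(0)-r@src.mean(0)
print("cradle yaw",t,o,(src@r.T+o-dst))
print("cheeks",onz(i,248,65,56),onz(i,320,65,56),onz(i,246,208,56),onz(i,320,208,56))
c,s_=np.cos(-.103),np.sin(-.103)
for x,y in((-30,67),(30,67),(-30,-53),(30,-53)): print("pred cheek",proj(i,(542.5+x*c-y*s_,-215.7+x*s_+y*c,56)))
print("hole",onz(i,281,250,146))
# tail in top view
i2=vision.camera_info("top");g=cv2.imread("pics/t3.png");cv2.imwrite("pics/t3c.png",np.vstack([cv2.resize(g[190:270,230:430],None,fx=4,fy=4)[:300],cv2.resize(cv2.imread("pics/s3.png")[140:260,230:430],None,fx=4,fy=4)[:300]]))
E
```

```text
f 333.02974499018427 333.02974499018427 [281.  205.9]
6 267.1 298.7 w 31.6 c 282.9 [ 549.  -167.2  146. ]
20 266.7 298.6 w 32.0 c 282.6 [ 548.1 -175.3  146. ]
40 266.2 298.6 w 32.4 c 282.4 [ 546.8 -186.8  146. ]
90 263.9 300.3 w 36.4 c 282.1 [ 543.8 -214.8  146. ]
110 263.8 300.2 w 36.4 c 282.0 [ 542.6 -225.7  146. ]
130 263.5 299.9 w 36.4 c 281.7 [ 541.4 -236.5  146. ]
150 263.0 299.9 w 36.9 c 281.4 [ 540.2 -247.2  146. ]
170 262.9 299.9 w 37.0 c 281.4 [ 539.1 -257.7  146. ]
190 262.7 299.9 w 37.2 c 281.3 [ 538.  -268.1  146. ]
230 262.0 300.1 w 38.1 c 281.1 [ 535.8 -288.4  146. ]
plate [ 477.9 -134.5   10. ] [ 606.8 -147.5   10. ] [ 590.2 -293.8   10. ] [ 464.  -280.2   10. ]
cradle yaw -0.1041046398495516 [ 544.7 -215. ] [[-0.   1.8]
 [ 0.4  1.3]
 [ 1.4 -1.5]
 [-1.7 -1.7]]
cheeks [ 522.7 -148.4   56. ] [ 581.4 -154.4   56. ] [ 510.5 -265.6   56. ] [ 568.1 -271.4   56. ]
pred cheek [243.9  62.5]
pred cheek [317.1  62.7]
pred cheek [241.7 208.2]
pred cheek [318.5 208.3]
hole [ 534.8 -298.4  146. ]
```

View pics/t3c.png

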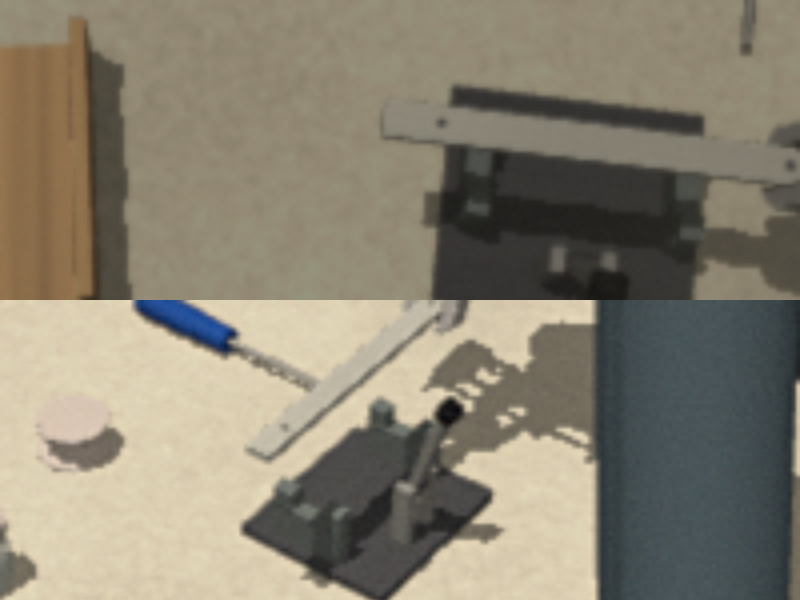

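```bash
python3 - <<'E'
from h import *
t=vision.camera_info("top");s=vision.camera_info("side");w=np.load("w2.npy",allow_pickle=True).item()
T=lambda c,r:((c+.5)/4-.5+230,(r+.5)/4-.5+190)
S=lambda c,r:((c+.5)/4-.5+230,(r-300+.5)/4-.5+140)
h1=tri([ray(t,*T(440,122)),ray(s,*S(284,427))]);e1=tri([ray(t,*T(383,118)),ray(s,*S(258,449))])
print("tail hole",h1,"tail end",e1)
for z in(146,140,130): print(z,"tail hole",onz(t,*T(440,122),z),"near hole",onz(t,*T(790,166),z),"tail end",onz(t,*T(383,118),z))
print("w2 hole/end",onz(w,281,98,42),onz(w,281,133,42))
i=np.load("w3.npy",allow_pickle=True).item()
A=i["T"];print("wrist optical axis",-A[:3,2].round(3))
# top-view cradle for comparison, in the same picture frame
E
```

```text
tail hole [ 554.5 -121.7  139.8] tail end [556.6 -91.8 140.3]
146 tail hole [ 552.8 -120.9  146. ] near hole [ 532.7 -300.3  146. ] tail end [554.5 -91.5 146. ]
140 tail hole [ 554.2 -121.8  140. ] near hole [ 533.9 -302.3  140. ] tail end [555.8 -92.2 140. ]
130 tail hole [ 556.3 -123.1  130. ] near hole [ 535.8 -305.6  130. ] tail end [558.  -93.2 130. ]
w2 hole/end [516.  118.1  42. ] [517.5  88.7  42. ]
wrist optical axis [ 0.   0.1 -1. ]
```

```bash
python3 -c "
from h import *
aim((534.8,-311.8,72),-.091,21)"
```

```text
tcp [ 527.5 -367.8  311.2] grasp [ 533.8 -306.5  142.1] yaw -0.1019 tilt 20.00 F [ 0.2  0.3 -2.1] w 18.904387655940656
shift now [-31.9   2.2  64.1] shift after turn [-33.1   2.1  63.5] rot [ 0.  0. -0.]
```

Emit:
{"fn": "jog_arm", "kwargs": {"dp": [[0,0,0],[-10,1.1,15],[-11.5,1,24],[-11.5,0,24],[0,0,0]], "rot": [[0.0037,0.0175,-0.0102],[0,0,0],[0,0,0],[0,0,0],[0,0,0]], "gripper": [-1,-1,-1,-1,-1]}}

```text
time: 12.95
eef_pos: [527.0, -375.7, 234.6]
tcp_rot: [-0.128, 0.726, 0.662, 0.135]
contact_force: [-0.5, 0.6, -2.6]
gripper_width: 19.0
grasp_force: 50.0
```

```bash
python3 - <<'E'
from h import *
aim((534.8,-311.8,72),-.091,21)
i=vision.camera_info("wrist");np.save("w4.npy",i,allow_pickle=True)
f=vision.grab_frame("wrist");cv2.imwrite("pics/w4.png",f[:,:,::-1])
f=vision.grab_frame("side");cv2.imwrite("pics/s4.png",f[:,:,::-1])
cv2.imwrite("pics/w4c.png",np.vstack([cv2.resize(cv2.imread("pics/w4.png")[0:250,150:420],(648,600))[:340],cv2.resize(cv2.imread("pics/s4.png")[150:240,270:382],(648,520))[150:410]]))
E
```

```text
tcp [ 527.  -375.7  234.6] grasp [ 531.8 -310.3   67. ] yaw -0.0948 tilt 21.38 F [-0.5  0.6 -2.6] w 19.04428018588808
shift now [ 1.9  1.9 -5.1] shift after turn [ 1.8  1.9 -5.1] rot [-0. -0. -0.]
```

View pics/w4c.png

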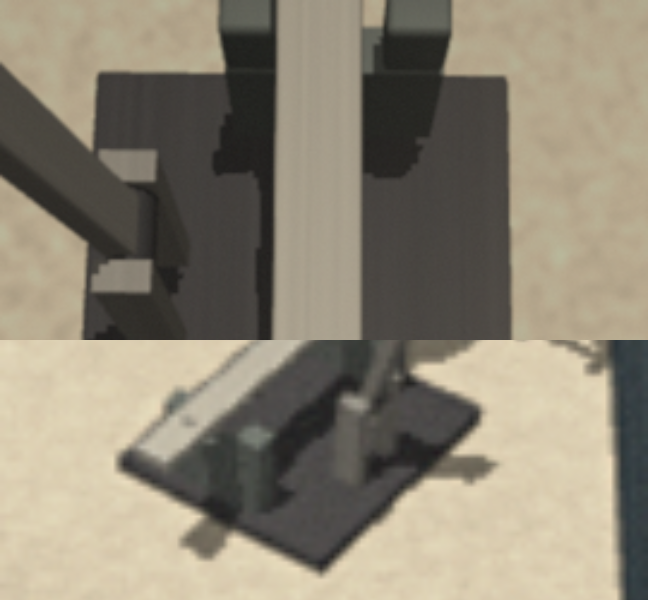

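The wrist half shows the far saddle's cheeks spanning columns 220–450, centred on 335. The rail is at 277–361, centred on 319, so it lies about 4 mm too far to −x there. I'll measure both saddles numerically.

```bash
python3 - <<'E'
from h import *
i=np.load("w4.npy",allow_pickle=True).item();f=cv2.imread("pics/w4.png").astype(float).sum(2)
c,s_=np.cos(-.1035),np.sin(-.1035);o=(544.9,-216.)
W=lambda x,y,z:(o[0]+x*c-y*s_,o[1]+x*s_+y*c,z)
for y in (67,53,-53,-67): print(y,"pred outer cheeks",proj(i,W(-30,y,56)),proj(i,W(30,y,56)),"inner",proj(i,W(-13,y,56)),proj(i,W(13,y,56)))
for y,z in ((60,56),(-60,56)):
    v=int(round(proj(i,W(0,y,z))[1]));l=cv2.GaussianBlur(f[max(v-1,0):v+2].mean(0)[None],(3,1),0)[0];d=np.diff(l)
    k=[j for j in range(190,400) if abs(d[j])>18 and abs(d[j])==np.abs(d[j-2:j+3]).max()]
    print("row",v,[(j,int(d[j]),onz(i,j+.5,v,56)[:2].round(1)) for j in k])
for row in (20,60,100,150,200,230):
    l=f[row-1:row+2].mean(0);d=np.diff(l);a=240+np.argmax(d[240:280]);b=285+np.argmin(d[285:320]);print("rail",row,a,b,onz(i,(a+b)/2+.5,row,71))
for v in (190,200,210,215,220,225,230,240): print(v,f[v,200:400:6].astype(int))
E
```

```text
67 pred outer cheeks [240.3  -7.1] [339.   -6.7] inner [268.2  -7. ] [311.   -6.8]
53 pred outer cheeks [239.7  13.9] [339.2  14.5] inner [267.8  14.1] [311.   14.3]
-53 pred outer cheeks [234.4 186.6] [341.3 187.7] inner [264.6 187. ] [310.9 187.4]
-67 pred outer cheeks [233.7 211.4] [341.5 212.6] inner [264.2 211.7] [310.9 212.2]
row 4 [(240, -91, array([ 521.5, -153.7])), (264, 103, array([ 536. , -155.1])), (301, 41, array([ 558.3, -157.3])), (309, -117, array([ 563.1, -157.8])), (337, 88, array([ 580. , -159.4]))]
row 200 [(234, 35, array([ 509.1, -273.2])), (259, -54, array([ 523. , -274.5])), (262, 106, array([ 524.7, -274.6])), (299, -65, array([ 545.3, -276.6])), (303, -45, array([ 547.5, -276.8])), (310, 50, array([ 551.4, -277.1])), (338, -33, array([ 566.9, -278.6])), (363, 101, array([ 580.8, -279.9]))]
rail 20 264 299 [ 544.6 -177.8   71. ]
rail 60 263 300 [ 542.5 -201.3   71. ]
rail 100 263 300 [ 540.4 -224.1   71. ]
rail 150 262 299 [ 537.3 -251.5   71. ]
rail 200 262 299 [ 534.9 -277.8   71. ]
rail 230 262 299 [ 533.5 -293.2   71. ]
190 [184 184 186 190 195 200 269 3
[... 409 characters left out ...]
92 200 200 205 126 135 134 146 145 491 471 471 472 477 485 151
 154 154 159 159 177 230 229 238 239 231 491 490 498 512 505 511]
220 [189 188 199 196 207 201 131 133 129 139 143 491 479 474 476 477 481 155
 159 158 151 209 226 233 230 232 242 230 496 507 492 490 496 495]
225 [175 176 188 191 196 195 133 132 136 142 136 483 477 475 477 475 482 151
 157 155 158 215 228 229 231 234 242 232 497 501 493 505 491 492]
230 [425 285 278 290 303 438 278 280 277 287 284 487 476 476 474 478 487 254
 266 254 256 241 246 247 223 217 200 413 493 499 491 511 496 496]
240 [504 521 521 493 497 502 305 320 316 318 175 488 476 476 474 479 482 250
 317 319 319 492 482 501 499 491 493 499 497 506 490 493 508 496]
```

```bash
python3 -c "
from h import *
aim((534.4,-312.6,66),-.1018,21.2)
i=np.load('w4.npy',allow_pickle=True).item();f=cv2.imread('pics/w4.png').astype(float).sum(2)
p=f[20:270,268:294];v,u=np.unravel_index(p.argmin(),p.shape);print(u+268,v+20,p.min(),onz(i,u+268,v+20,71))"
```

```text
tcp [ 528.4 -376.8  239.7] grasp [ 534.1 -312.1   71.8] yaw -0.0927 tilt 21.14 F [ 1.1  1.  -0.9] w 19.56082454979039
shift now [-2.7 -0.6  5.3] shift after turn [-2.7 -0.6  5.3] rot [-0.  0.  0.]
283 247 216.0 [ 533.7 -301.8   71. ]
```

Emit:
{"fn": "jog_arm", "kwargs": {"dp": [[0,0,0],[-3.2,-0.6,5.1],[0,0,0],[0,0,0],[0,0,0]], "rot": [[-0.0032,0,0.0084],[0,0,0],[0,0,0],[0,0,0],[0,0,0]], "gripper": [-1,-1,-1,-1,-1]}}

```text
time: 13.47
eef_pos: [528.0, -378.2, 235.1]
tcp_rot: [-0.122, 0.73, 0.659, 0.135]
contact_force: [-0.4, -0.4, -1.2]
gripper_width: 19.2
grasp_force: 50.0
```

```bash
python3 - <<'E'
from h import *
aim((534.3,-313.1,52),-.1018,21.2)
i=vision.camera_info("wrist");F=vision.grab_frame("wrist");cv2.imwrite("pics/w5.png",F[:,:,::-1]);f=F.astype(float).sum(2)
for v,z in ((4,56),(200,56)):
    l=cv2.GaussianBlur(f[v-1:v+2].mean(0)[None],(3,1),0)[0];d=np.diff(l)
    k=[j for j in range(220,370) if abs(d[j])>28 and abs(d[j])==np.abs(d[j-2:j+3]).max()]
    print("row",v,[(j,int(d[j]),onz(i,j+.5,v,56)[:2].round(1)) for j in k])
for row in (20,60,100,150,200,230):
    l=f[row-1:row+2].mean(0);d=np.diff(l);a=240+np.argmax(d[240:280]);b=285+np.argmin(d[285:320]);print("rail",row,a,b,onz(i,(a+b)/2+.5,row,70))
p=f[20:270,268:294];v,u=np.unravel_index(p.argmin(),p.shape);print("hole",u+268,v+20,onz(i,u+268,v+20,70))
E
```

```text
tcp [ 528.  -378.2  235.1] grasp [ 534.6 -314.1   67. ] yaw -0.1009 tilt 20.98 F [-0.4 -0.4 -1.2] w 19.2018925548937
shift now [-5.1 -0.4 14.4] shift after turn [-5.2 -0.4 14.3] rot [0. 0. 0.]
row 4 [(232, -99, array([ 521.2, -158.1])), (258, -29, array([ 536.7, -159.7])), (261, 70, array([ 538.5, -159.9])), (265, 36, array([ 540.9, -160.1])), (301, -72, array([ 562.5, -162.3])), (330, 83, array([ 579.9, -164. ]))]
row 200 [(255, -38, array([ 524. , -278.2])), (262, 103, array([ 527.9, -278.6])), (300, -106, array([ 549. , -280.7])), (304, 37, array([ 551.3, -280.9])), (357, 106, array([ 580.7, -283.9]))]
rail 20 264 300 [ 548.9 -181.7   70. ]
rail 60 264 300 [ 546.6 -205.1   70. ]
rail 100 263 300 [ 544.  -227.8   70. ]
rail 150 262 300 [ 540.9 -255.2   70. ]
rail 200 262 300 [ 538.3 -281.6   70. ]
rail 230 262 299 [ 536.4 -297.    70. ]
hole 279 247 [ 534.6 -305.4   70. ]
```

Emit:
{"fn": "jog_arm", "kwargs": {"dp": [[0,-1.1,0],[-2,0,5],[-2,0,5],[-1.4,0,4],[0,0,0]], "rot": [[0,0,0],[0,0,0],[0,0,0],[0,0,0],[0,0,0]], "gripper": [-1,-1,-1,-1,-1]}}

```text
time: 13.93
eef_pos: [526.4, -377.6, 217.7]
tcp_rot: [-0.124, 0.73, 0.659, 0.135]
contact_force: [-0.1, 0.3, -1.7]
gripper_width: 19.5
grasp_force: 50.0
```

Emit:
{"fn": "jog_arm", "kwargs": {"dp": [[0,0,0],[-0.7,0,1.9],[-0.7,0,1.9],[0,0,0],[0,0,0]], "rot": [[0,0,0],[0,0,0],[0,0,0],[0,0,0],[0,0,0]], "gripper": [-1,-1,-1,-1,-1]}}

```text
time: 14.35
eef_pos: [526.8, -378.0, 215.3]
tcp_rot: [-0.122, 0.73, 0.659, 0.135]
contact_force: [-0.2, 0.0, -1.5]
gripper_width: 19.5
grasp_force: 50.0
```

```bash
python3 -c "
from h import *
aim((533.7,-313.4,45),-.1018,21.2)"
```

```text
tcp [ 526.8 -378.   215.3] grasp [ 533.3 -313.8   47.3] yaw -0.1012 tilt 21.01 F [-0.2  0.  -1.5] w 19.5330615570719
shift now [-1.   0.3  2.3] shift after turn [-1.   0.3  2.3] rot [-0.  0.  0.]
```

Emit:
{"fn": "jog_arm", "kwargs": {"dp": [[-0.4,0.2,1],[-0.4,0,1],[0,0,0],[0,0,0],[0,0,0]], "rot": [[0,0,0],[0,0,0],[0,0,0],[0,0,0],[0,0,0]], "gripper": [-1,-1,-1,-1,-1]}}

```text
time: 14.77
eef_pos: [527.0, -378.1, 213.2]
tcp_rot: [-0.122, 0.73, 0.659, 0.135]
contact_force: [-1.0, 0.4, -0.9]
gripper_width: 19.6
grasp_force: 50.0
```

Emit:
{"fn": "jog_arm", "kwargs": {"dp": [[-0.4,0,1],[0,0,0],[0,0,0],[0,0,0],[0,0,0]], "rot": [[0,0,0],[0,0,0],[0,0,0],[0,0,0],[0,0,0]], "gripper": [-1,-1,-1,-1,-1]}}

```text
time: 15.18
eef_pos: [527.1, -378.2, 212.4]
tcp_rot: [-0.122, 0.73, 0.659, 0.135]
contact_force: [-1.1, -0.5, 1.0]
gripper_width: 19.1
grasp_force: 50.0
```

```bash
python3 -c "
from h import *
aim((533.7,-313.4,44.5),-.1018,21.2)
i=vision.camera_info('wrist');F=vision.grab_frame('wrist');cv2.imwrite('pics/w6.png',F[:,:,::-1]);f=F.astype(float).sum(2)
for v in (4,20,150,175,185):
    l=cv2.GaussianBlur(f[v-1:v+2].mean(0)[None],(3,1),0)[0];d=np.diff(l)
    print(v,[(j,int(d[j])) for j in range(215,375) if abs(d[j])>28 and abs(d[j])==np.abs(d[j-2:j+3]).max()])
"
```

```text
tcp [ 527.1 -378.2  212.4] grasp [ 533.7 -314.1   44.4] yaw -0.1012 tilt 20.99 F [-1.1 -0.5  1. ] w 19.118246549914105
shift now [ 0.  -0.   0.1] shift after turn [ 0.  -0.   0.1] rot [0. 0. 0.]
4 [(233, -42), (264, 124), (300, -117), (333, 48), (362, 68)]
20 [(264, 125), (300, -118), (329, 32), (363, 107)]
150 [(257, -33), (262, 127), (299, -88), (366, 109)]
175 [(223, 40), (254, -46), (262, 120), (299, -82), (306, -31), (309, 45), (339, -36), (366, 112)]
185 [(223, 36), (254, -51), (257, 73), (262, 105), (299, -62), (304, -55), (309, 46), (340, -35), (367, 98)]
```

Emit:
{"fn": "jog_arm", "kwargs": {"dp": [[-0.4,0,1],[-0.2,0,0.5],[0,0,0],[0,0,0],[0,0,0]], "rot": [[0,0,0],[0,0,0],[0,0,0],[0,0,0],[0,0,0]], "gripper": [-1,-1,-1,-1,-1]}}

```text
time: 15.65
eef_pos: [527.2, -378.4, 211.6]
tcp_rot: [-0.122, 0.729, 0.659, 0.136]
contact_force: [-2.2, 0.3, 7.6]
gripper_width: 19.0
grasp_force: 50.0
```

Emit:
{"fn": "jog_arm", "kwargs": {"dp": [[0,0,0],[0,0,0],[0,0,0],[0,0,0],[0,0,0]], "rot": [[0,0,0],[0,0,0],[0,0,0],[0,0,0],[0,0,0]], "gripper": [0.1,0.1,0.1,0.1,0.1]}}

```text
time: 16.07
eef_pos: [526.9, -378.0, 210.1]
tcp_rot: [-0.122, 0.73, 0.659, 0.135]
contact_force: [-0.4, -0.5, -0.5]
gripper_width: 49.2
grasp_force: 0.0
```

Emit:
{"fn": "jog_arm", "kwargs": {"dp": [[0,0,-15],[0,0,-30],[0,0,-35],[0,0,-35],[0,0,-20]], "rot": [[0,0,0],[0,0,0],[0,0,0],[0,0,0],[0,0,0]], "gripper": [0.1,0.1,0.1,0.1,0.1]}}

```text
time: 16.48
eef_pos: [522.3, -428.1, 342.3]
tcp_rot: [-0.119, 0.73, 0.659, 0.135]
contact_force: [0.9, -0.5, 0.5]
gripper_width: 52.0
grasp_force: 0.0
```

Emit:
{"fn": "jog_arm", "kwargs": {"dp": [[0,0,0],[0,0,0],[0,0,0],[0,0,0],[0,0,0]], "rot": [[0,0,0],[0,0,0],[0,0,0],[0,0,0],[0,0,0]], "gripper": [-1,-1,-1,-1,-1]}}

```text
time: 16.9
eef_pos: [521.9, -425.5, 334.5]
tcp_rot: [-0.124, 0.729, 0.659, 0.135]
contact_force: [0.3, 0.5, -0.1]
gripper_width: 21.9
grasp_force: 0.0
```

```bash
python3 - <<'E'
from h import *
aim((533.7,-313.4,44.5),-.1018,21.2)
i=vision.camera_info('wrist');np.save("w7.npy",i,allow_pickle=True);F=vision.grab_frame('wrist');cv2.imwrite('pics/w7.png',F[:,:,::-1]);f=F.astype(float).sum(2)
t=vision.camera_info('top');G=vision.grab_frame('top');cv2.imwrite('pics/t7.png',G[:,:,::-1])
c,s_=np.cos(-.1035),np.sin(-.1035)
for nm,im,cam,o in (("wrist",F,i,(544.2,-216.3)),("top",G,t,(542.5,-215.7))):
    W=lambda x,y,z:(o[0]+x*c-y*s_,o[1]+x*s_+y*c,z)
    print(nm,"pred ends",proj(cam,W(0,120,48)),proj(cam,W(0,-120,48)),"holes",proj(cam,W(0,90,48)),proj(cam,W(0,-90,48)))
    g=im.astype(float).sum(2)
    for y in (90,-90):
        u,v=proj(cam,W(0,y,48)).round().astype(int)
        if 8<v<410 and 8<u<550:
            p=g[v-9:v+10,u-9:u+10] if nm=="wrist" else g[v-3:v+4,u-6:u+7]
            b,a=np.unravel_index(p.argmin(),p.shape);h=(u-p.shape[1]//2+a,v-p.shape[0]//2+b);P=onz(cam,*h,48)
            d=P[:2]-np.array(o);print("hole",y,h,p.min(),"cradle xy",d@[c,s_],d@[-s_,c])
    # profile along the rail axis, cradle coordinates
    for e in (1,-1):
        ys=np.arange(105,136,1.);q=np.array([proj(cam,W(0,e*y,48)) for y in ys]).astype(np.float32)
        pr=cv2.remap(g.astype(np.float32),q[:,0].reshape(1,-1),q[:,1].reshape(1,-1),cv2.INTER_LINEAR)[0];print(e,pr.astype(int))
E
```

```text
tcp [ 521.9 -425.5  334.5] grasp [ 528.  -360.9  166.6] yaw -0.1018 tilt 21.15 F [ 0.3  0.5 -0.1] w 21.90689998291157
shift now [  0.3   0.7 131.1] shift after turn [  0.2   0.3 131.2] rot [-0.  0.  0.]
wrist pred ends [283.4 -20.3] [282.8 228.2] holes [283.3   8.2] [282.8 194.4]
hole -90 (np.int64(282), np.int64(195)) 198.0 cradle xy -0.7514975992408186 -90.57717878595851
1 [0 0 0 0 0 0 0 0 0 0 0 0 0 0 0 0 0 0 0 0 0 0 0 0 0 0 0 0 0 0 0]
-1 [465 464 464 464 464 465 465 466 466 466 467 467 465 467 465 396 279 256
 270 271 271 272 268 266 264 261 263 266 265 269 332]
top pred ends [323.  228.2] [428.8 240.7] holes [336.2 229.8] [415.5 239.1]
hole 90 (np.int64(338), np.int64(230)) 220.0 cradle xy -0.04596625708636797 85.88589270863596
hole -90 (np.int64(417), np.int64(239)) 213.0 cradle xy 0.6870283936947353 -93.3205520019459
1 [383 380 379 380 380 381 382 382 382 380 378 370 354 346 366 386 390 391
 391 391 390 387 386 387 388 390 393 395 396 396 396]
-1 [354 355 356 354 352 352 354 353 352 351 351 350 351 351 351 351 349 346
 347 359 369 372 375 375 374 374 375 375 374 374 377]
```

```bash
python3 - <<'E'
from h import *
c,s_=np.cos(-.1035),np.sin(-.1035)
for nm,cam,o in (("w7",np.load("w7.npy",allow_pickle=True).item(),(544.2,-216.3)),("t7",vision.camera_info("top"),(542.5,-215.7))):
    g=cv2.imread(f"pics/{nm}.png").astype(np.float32).sum(2)
    W=lambda x,y,z:(o[0]+x*c-y*s_,o[1]+x*s_+y*c,z)
    for x in (-22,22):
        for e in (1,-1):
            ys=np.arange(44,76,1.);q=np.array([proj(cam,W(x,e*y,56)) for y in ys]).astype(np.float32)
            print(nm,x,e,cv2.remap(g,q[:,0].reshape(1,-1),q[:,1].reshape(1,-1),cv2.INTER_LINEAR)[0].astype(int))
E
```

```text
w7 -22 1 [109 114  89  87  89  90  85  90  91 102 146 200 248 267 263 264 263 266
 262 260 255 252 258 300 382 435 438 442 445 447 444 445]
w7 -22 -1 [181 180 179 183 181 177 180 162 217 276 288 288 287 286 285 285 287 283
 286 275 231 166 120 112 122 122 114 116 118 117 118 117]
w7 22 1 [113 118  99 100  96  99  95 101  95 118 162 217 261 277 274 274 269 269
 266 263 259 256 261 332 414 435 432 425 424 426 433 437]
w7 22 -1 [195 195 196 198 200 197 197 202 231 276 296 301 303 301 300 300 302 302
 303 294 253 192 140 132 136 142 138 136 136 136 134 137]
t7 -22 1 [ 85  85  91  96  98 101 101 102 117 139 167 199 222 226 230 231 232 234
 236 235 232 221 185 152 137 122 114 109 103  98  95  97]
t7 -22 -1 [124 128 128 127 131 140 145 143 144 176 209 220 227 231 232 232 229 227
 225 223 223 223 222 220 218 218 218 218 218 220 221 220]
t7 22 1 [147 146 146 148 149 148 147 150 155 168 194 217 220 222 225 228 229 231
 231 228 224 199 173 152 133 123 120 120 129 137 141 144]
t7 22 -1 [133 129 127 124 124 125 126 126 138 165 189 203 218 221 223 224 224 223
 221 221 228 234 264 299 327 354 373 378 383 384 385 387]
```

The rail sits about 2–3 mm too far to −y in both views. I'll re-grip it and nudge it along the notches.

Emit:
{"fn": "jog_arm", "kwargs": {"dp": [[0,0,0],[0,0,0],[0,0,30],[0,0.3,30],[0.3,0.3,25]], "rot": [[0,0,0],[0,0,0],[0,0,0],[0,0,0],[0,0,0]], "gripper": [0.1,0.1,0.1,0.1,0.1]}}

```text
time: 17.42
eef_pos: [525.7, -395.1, 255.9]
tcp_rot: [-0.122, 0.73, 0.659, 0.135]
contact_force: [0.7, 0.1, -0.2]
gripper_width: 43.4
grasp_force: 0.0
```

Emit:
{"fn": "jog_arm", "kwargs": {"dp": [[0,0,0],[0,0,0],[0,0,0],[0,0,0],[0,0,0]], "rot": [[0,0,0],[0,0,0],[0,0,0],[0,0,0],[0,0,0]], "gripper": [0.1,0.1,0.1,0.1,0.1]}}

```text
time: 17.83
eef_pos: [526.2, -396.8, 259.5]
tcp_rot: [-0.12, 0.73, 0.659, 0.135]
contact_force: [-0.7, -0.4, 0.9]
gripper_width: 51.7
grasp_force: 0.0
```

```bash
python3 -c "
from h import *
aim((533.7,-314,44.7),-.1012,21)"
```

```text
tcp [ 526.2 -396.8  259.5] grasp [ 533.2 -333.    91.3] yaw -0.1007 tilt 20.86 F [-0.7 -0.4  0.9] w 51.73490599286273
shift now [ 0.7 -1.  50.3] shift after turn [ 0.6 -0.9 50.3] rot [0. 0. 0.]
```

Emit:
{"fn": "jog_arm", "kwargs": {"dp": [[0.6,-0.9,20],[0,0,18],[0,0,12.3],[0,0,0],[0,0,0]], "rot": [[0,0,0],[0,0,0],[0,0,0],[0,0,0],[0,0,0]], "gripper": [0.1,0.1,0.1,0.1,-1]}}

```text
time: 18.25
eef_pos: [526.8, -377.2, 210.7]
tcp_rot: [-0.122, 0.73, 0.659, 0.135]
contact_force: [0.5, -0.2, 0.1]
gripper_width: 47.8
grasp_force: 0.0
```

Emit:
{"fn": "jog_arm", "kwargs": {"dp": [[0,0,0],[0,0,0],[0,0,0],[0,0,0],[0,0,0]], "rot": [[0,0,0],[0,0,0],[0,0,0],[0,0,0],[0,0,0]], "gripper": [-1,-1,-1,-1,-1], "newtons": 20}}

```text
time: 18.67
eef_pos: [527.0, -377.5, 211.3]
tcp_rot: [-0.122, 0.73, 0.659, 0.135]
contact_force: [-0.5, -0.9, 1.2]
gripper_width: 19.8
grasp_force: 20.0
```

```bash
python3 -c "
from h import *
aim((533.7,-314,44.7),-.1012,21)"
```

```text
tcp [ 527.  -377.5  211.3] grasp [ 533.7 -313.5   43.2] yaw -0.1011 tilt 20.96 F [-0.5 -0.9  1.2] w 19.787483239849394
shift now [-0.1  0.3 -1.6] shift after turn [-0.1  0.3 -1.6] rot [0. 0. 0.]
```

Emit:
{"fn": "jog_arm", "kwargs": {"dp": [[1.3,0,0.4],[1.3,0,0.4],[0,0,0],[0,0,0],[0,0,0]], "rot": [[0,0,0],[0,0,0],[0,0,0],[0,0,0],[0,0,0]], "gripper": [-1,-1,-1,-1,-1]}}

```text
time: 19.08
eef_pos: [527.3, -374.6, 211.2]
tcp_rot: [-0.122, 0.73, 0.659, 0.135]
contact_force: [-0.4, -2.0, 2.4]
gripper_width: 19.9
grasp_force: 20.0
```

Emit:
{"fn": "jog_arm", "kwargs": {"dp": [[0,0,0],[0,0,0],[0,0,0],[0,0,0],[0,0,0]], "rot": [[0,0,0],[0,0,0],[0,0,0],[0,0,0],[0,0,0]], "gripper": [0.1,0.1,0.1,0.1,0.1]}}

```text
time: 19.5
eef_pos: [527.0, -374.2, 210.3]
tcp_rot: [-0.123, 0.73, 0.659, 0.135]
contact_force: [0.2, -0.6, -0.6]
gripper_width: 48.8
grasp_force: 0.0
```

Emit:
{"fn": "jog_arm", "kwargs": {"dp": [[0,0,-15],[0,0,-30],[0,0,-35],[0,0,-35],[0,0,-20]], "rot": [[0,0,0],[0,0,0],[0,0,0],[0,0,0],[0,0,0]], "gripper": [0.1,0.1,0.1,0.1,0.1]}}

```text
time: 19.92
eef_pos: [522.3, -424.4, 342.5]
tcp_rot: [-0.119, 0.73, 0.66, 0.135]
contact_force: [0.2, -0.4, -0.6]
gripper_width: 51.7
grasp_force: 0.0
```

Emit:
{"fn": "jog_arm", "kwargs": {"dp": [[0,0,0],[0,0,0],[0,0,0],[0,0,0],[0,0,0]], "rot": [[0,0,0],[0,0,0],[0,0,0],[0,0,0],[0,0,0]], "gripper": [-1,-1,-1,-1,-1]}}

```text
time: 20.33
eef_pos: [522.0, -421.8, 334.7]
tcp_rot: [-0.124, 0.729, 0.659, 0.135]
contact_force: [-0.3, -0.1, -1.0]
gripper_width: 21.9
grasp_force: 0.0
```

```bash
cat > chk.py <<'E'
from h import *
import sys
c,s_=np.cos(-.1035),np.sin(-.1035);n=sys.argv[1]
i=vision.camera_info('wrist');np.save(f"w{n}.npy",i,allow_pickle=True);F=vision.grab_frame('wrist');cv2.imwrite(f'pics/w{n}.png',F[:,:,::-1])
t=vision.camera_info('top');G=vision.grab_frame('top');cv2.imwrite(f'pics/t{n}.png',G[:,:,::-1])
S=vision.grab_frame('side');cv2.imwrite(f'pics/s{n}.png',S[:,:,::-1])
for nm,im,cam,o in (("wrist",F,i,(544.2,-215.0)),("top",G,t,(542.5,-215.6))):
    W=lambda x,y,z:(o[0]+x*c-y*s_,o[1]+x*s_+y*c,z)
    g=im.astype(np.float32).sum(2)
    for e in (1,-1):
        ys=np.arange(112,130,1.);q=np.array([proj(cam,W(0,e*y,48)) for y in ys]).astype(np.float32)
        print(nm,"end",e,cv2.remap(g,q[:,0].reshape(1,-1),q[:,1].reshape(1,-1),cv2.INTER_LINEAR)[0].astype(int))
# black tip in wrist, top and side
for nm,im,box in (("wrist",F,(0,30,250,260)),("top",G,(330,235,400,290)),("side",S,(300,150,380,240))):
    x0,y0,x1,y1=box;p=im[y0:y1,x0:x1].astype(int);m=(p.max(2)<32).astype(np.uint8)
    k,_,st,ce=cv2.connectedComponentsWithStats(m)
    for j in range(1,k):
        if st[j,4]>12: print(nm,"blob",ce[j]+[x0,y0],st[j])
E
python3 chk.py 8; python3 -c "
from h import *
aim((533.7,-314,44.7),-.1012,21)"
```

```text
wrist end 1 [0 0 0 0 0 0 0 0 0 0 0 0 0 0 0 0 0 0]
wrist end -1 [468 467 467 467 469 469 434 325 255 263 267 270 270 271 274 273 271 264]
top end 1 [383 382 381 380 377 374 365 345 324 352 379 387 389 390 389 388 389 389]
top end -1 [355 353 351 353 354 352 350 343 335 337 353 365 369 374 376 378 377 374]
wrist blob [176.  45.] [162   0  28  32 760]
wrist blob [221.  135.9] [212  96  23  20 174]
top blob [380.1 262.1] [41 23 16 10 83]
side blob [342.  167.5] [40 15  5  6 22]
tcp [ 522.2 -422.2  335.7] grasp [ 528.5 -357.7  167.7] yaw -0.1014 tilt 21.08 F [ 0.5 -0.3  0.5] w 9.848873182407884
shift now [ -2.9   0.7 130.6] shift after turn [ -2.7   0.5 130.6] rot [-0. -0. -0.]
```

```bash
python3 - <<'E'
from h import *
w=np.load("w8.npy",allow_pickle=True).item();t=vision.camera_info("top");s=vision.camera_info("side")
P=tri([ray(t,380.1,262.1),ray(s,342,167.5)]);print("top+side",P)
P2=tri([ray(w,176,45),ray(t,380.1,262.1),ray(s,342,167.5)]);print("all",P2)
c,s_=np.cos(-.1035),np.sin(-.1035);o=np.array([544.2,-215.])
for p in (P,P2): d=p[:2]-o;print("cradle",d@[c,s_],d@[-s_,c],p[2])
for q in (0,.1,.2,.25):
    x,z=-50-83*np.sin(.35-q),52+83*np.cos(.35-q);X=(o[0]+x*c,o[1]+x*s_,z);print(q,x,z,proj(w,X),proj(t,X),proj(s,X))
# to a vertical tool, fingertip (199 ahead) at cradle x -118, y 0, z 175
x=-118;aim((o[0]+x*c,o[1]+x*s_,175+19),-.1035,0)
E
```

```text
top+side [ 469.6 -204.5  132. ]
all [ 470.6 -205.7  129.9]
cradle -75.3187451444108 2.738366012354973 131.96781192164246
cradle -74.15009386998737 1.659463228232545 129.856470513665
0 -78.46051801880246 129.96793516633244 [167.9  46.9] [381.  263.6] [343.6 168. ]
0.1 -70.5345286181254 132.4197310019835 [178.4  44.7] [381.5 259.7] [341.3 166.3]
0.2 -62.403364995308735 134.0679994686915 [189.9  43.3] [382.  255.7] [338.9 164.7]
0.25 -58.28617358168673 134.58534571807616 [195.9  42.8] [382.2 253.6] [337.7 164. ]
tcp [ 522.2 -422.2  335.7] grasp [ 528.5 -357.7  167.7] yaw -0.1014 tilt 21.08 F [ 0.5 -0.3  0.5] w 9.848873182407884
shift now [ 208.4 -117.    39.4] shift after turn [ 208.3 -117.5  -38.3] rot [-0.  -0.4  0. ]
```

Emit:
{"fn": "jog_arm", "kwargs": {"dp": [[0,0,-10],[0,0,-10],[0,0,-10],[0,0,-10],[0,-30,0]], "rot": [[0,-0.092,0],[0,-0.092,0],[0,-0.092,0],[0,-0.092,0],[0,0,0]], "gripper": [-1,-1,-1,-1,-1]}}

```text
time: 20.9
eef_pos: [493.9, -428.4, 378.1]
tcp_rot: [0.005, 0.741, 0.672, -0.001]
contact_force: [-0.7, -1.3, 1.7]
gripper_width: 0.5
grasp_force: 0.0
```

Emit:
{"fn": "jog_arm", "kwargs": {"dp": [[20,-30,0],[30,-25,0],[35,-20,0],[35,-10,0],[35,0,0]], "rot": [[0,0,0],[0,0,0],[0,0,0],[0,0,0],[0,0,0]], "gripper": [-1,-1,-1,-1,-1]}}

```text
time: 21.32
eef_pos: [420.8, -264.1, 374.7]
tcp_rot: [-0.0, 0.743, 0.67, -0.001]
contact_force: [1.1, -0.3, 0.2]
gripper_width: 0.2
grasp_force: 0.0
```

Emit:
{"fn": "jog_arm", "kwargs": {"dp": [[25,0,0],[0,0,0],[0,0,0],[0,0,0],[0,0,0]], "rot": [[0,0,0],[0,0,0],[0,0,0],[0,0,0],[0,0,0]], "gripper": [-1,-1,-1,-1,-1]}}

```text
time: 21.73
eef_pos: [425.1, -241.8, 375.3]
tcp_rot: [0.001, 0.742, 0.67, -0.001]
contact_force: [1.2, 0.2, 0.5]
gripper_width: 0.2
grasp_force: 0.0
```

```bash
cat >> h.py <<'E'
def tip(x,y,z,tilt=0):
    "aim the fingertips at a cradle point"
    c,s=np.cos(-.1035),np.sin(-.1035);aim((544.2+x*c-y*s,-215+x*s+y*c,z+19),-.1035,tilt)
    q,r=pose();p=q["eef_pos"]+199*r.as_matrix()[:,2];d=p[:2]-[544.2,-215];print("fingertip in cradle",d@[c,s],d@[-s,c],p[2])
E
python3 -c "
from h import *
tip(-118,0,112)"
```

```text
tcp [ 425.1 -241.8  375.3] grasp [ 425.1 -242.1  195.3] yaw -0.1022 tilt -0.09 F [1.2 0.2 0.5] w 0.15293719801261907
shift now [39.1 -2.3 64.3] shift after turn [39.  -2.3 64.3] rot [0. 0. 0.]
fingertip in cradle -115.67259385390074 -39.30596962868445 176.326943173918
```

Emit:
{"fn": "jog_arm", "kwargs": {"dp": [[20,0,0],[19,-2.3,0],[0,0,20],[0,0,25],[0,0,18]], "rot": [[0,0,0],[0,0,0],[0,0,0],[0,0,0],[0,0,0]], "gripper": [-1,-1,-1,-1,-1]}}

```text
time: 22.15
eef_pos: [426.6, -202.5, 310.9]
tcp_rot: [0.0, 0.742, 0.67, -0.001]
contact_force: [0.1, 0.9, -0.3]
gripper_width: 0.4
grasp_force: 0.0
```

Emit:
{"fn": "jog_arm", "kwargs": {"dp": [[0,0,0],[0,0,0],[0,0,0],[0,0,0],[0,0,0]], "rot": [[0,0,0],[0,0,0],[0,0,0],[0,0,0],[0,0,0]], "gripper": [-1,-1,-1,-1,-1]}}

```text
time: 22.57
eef_pos: [427.1, -202.4, 313.6]
tcp_rot: [0.002, 0.742, 0.67, -0.0]
contact_force: [0.4, -0.2, 0.4]
gripper_width: 0.5
grasp_force: 0.0
```

```bash
python3 -c "
from h import *
tip(-118,0,114)"
```

```text
tcp [ 427.1 -202.4  313.6] grasp [ 427.4 -203.   133.6] yaw -0.1015 tilt -0.16 F [ 0.4 -0.2  0.4] w 0.5282561492298731
shift now [-0.4 -0.2  0.6] shift after turn [-0.4 -0.2  0.6] rot [0. 0. 0.]
fingertip in cradle -117.34785315617144 -0.1510186146535938 114.61884513622385
```

Emit:
{"fn": "jog_arm", "kwargs": {"dp": [[0,12,-1],[0,12,-1],[0,10,-2],[0,8,-2],[0,7,-2]], "rot": [[0,0,0],[0,0,0],[0,0,0],[0,0,0],[0,0,0]], "gripper": [-1,-1,-1,-1,-1]}}

```text
time: 22.98
eef_pos: [476.2, -207.0, 320.7]
tcp_rot: [0.001, 0.742, 0.67, -0.001]
contact_force: [-1.4, -0.1, -0.1]
gripper_width: 0.3
grasp_force: 0.3
```

Emit:
{"fn": "jog_arm", "kwargs": {"dp": [[0,11.5,0.5],[0,11.5,0.5],[0,10.5,4],[0,10.5,4],[0,0,0]], "rot": [[0,0,0],[0,0,0],[0,0,0],[0,0,0],[0,0,0]], "gripper": [-1,-1,-1,-1,-1]}}

```text
time: 23.4
eef_pos: [520.3, -211.4, 310.9]
tcp_rot: [0.0, 0.742, 0.671, -0.0]
contact_force: [0.6, -0.2, 0.4]
gripper_width: 0.8
grasp_force: 0.0
```

```bash
python3 -c "
from h import *
tip(-25,0,113)"; python3 chk.py 9 | grep blob
```

```text
tcp [ 520.3 -211.4  310.9] grasp [ 520.3 -211.6  130.9] yaw -0.1007 tilt -0.07 F [ 0.6 -0.2  0.4] w 0.7703669384374985
shift now [-1.1 -0.9 -1.1] shift after turn [-1.1 -0.9 -1.1] rot [0. 0. 0.]
fingertip in cradle -24.09151159648402 0.8805153868181854 111.93052175110998
```

Emit:
{"fn": "jog_arm", "kwargs": {"dp": [[-1,9,6],[0,9,6.5],[0,7,8.5],[0,7,8.5],[0,0,0]], "rot": [[0,0,0],[0,0,0],[0,0,0],[0,0,0],[0,0,0]], "gripper": [-1,-1,-1,-1,-1]}}

```text
time: 23.97
eef_pos: [550.7, -215.4, 280.5]
tcp_rot: [-0.001, 0.742, 0.67, -0.001]
contact_force: [0.1, 0.3, 0.1]
gripper_width: 0.8
grasp_force: 0.0
```

Emit:
{"fn": "jog_arm", "kwargs": {"dp": [[0,4,6.5],[0,4,6.5],[0,3,4],[0,2,3],[0,0,0]], "rot": [[0,0,0],[0,0,0],[0,0,0],[0,0,0],[0,0,0]], "gripper": [-1,-1,-1,-1,-1]}}

```text
time: 24.38
eef_pos: [563.9, -216.8, 260.9]
tcp_rot: [-0.0, 0.742, 0.67, -0.001]
contact_force: [-0.0, -0.2, 0.1]
gripper_width: 0.2
grasp_force: 0.0
```

```bash
python3 -c "
from h import *
tip(24,0,59)"
```

```text
tcp [ 563.9 -216.8  260.9] grasp [ 563.7 -217.    80.9] yaw -0.1012 tilt -0.05 F [-0.  -0.2  0.1] w 0.2123599239413791
shift now [-0.2  4.2  2.9] shift after turn [-0.2  4.2  2.9] rot [-0.  0.  0.]
fingertip in cradle 19.608177197773465 0.03735929764035111 61.93816756524279
```

Emit:
{"fn": "jog_arm", "kwargs": {"dp": [[0,4,1.5],[0,0,1],[0,0,1],[0,0,1],[0,0,0]], "rot": [[0,0,0],[0,0,0],[0,0,0],[0,0,0],[0,0,0]], "gripper": [-1,-1,-1,-1,-1]}}

```text
time: 24.8
eef_pos: [568.4, -217.5, 259.1]
tcp_rot: [0.001, 0.742, 0.67, -0.0]
contact_force: [-3.4, 2.7, 8.2]
gripper_width: 0.8
grasp_force: 4.1
```

```bash
python3 -c "
from h import *
tip(24,0,57)"
```

```text
tcp [ 568.4 -217.5  259.1] grasp [ 568.6 -217.9   79.1] yaw -0.1011 tilt -0.11 F [-3.4  2.7  8.2] w 0.7878077325120142
shift now [-0.  -0.4  3.1] shift after turn [-0.  -0.4  3.1] rot [0. 0. 0.]
fingertip in cradle 24.61078751843527 -0.3469710061849827 60.110920278481046
```

Emit:
{"fn": "jog_arm", "kwargs": {"dp": [[0,0,0.7],[0,0,0],[0,0,0],[0,0,0],[0,0,0]], "rot": [[0,0,0],[0,0,0],[0,0,0],[0,0,0],[0,0,0]], "gripper": [-1,-1,-1,-1,-1]}}

```text
time: 25.22
eef_pos: [568.5, -217.5, 259.0]
tcp_rot: [0.001, 0.742, 0.67, -0.0]
contact_force: [-4.0, 2.3, 10.6]
gripper_width: 0.8
grasp_force: 5.6
```

Emit:
{"fn": "jog_arm", "kwargs": {"dp": [[0,0,-15],[0,0,-35],[0,0,-35],[0,0,-35],[-20,0,-30]], "rot": [[0,0,0],[0,0,0],[0,0,0],[0,0,0],[0,0,0]], "gripper": [-1,-1,-1,-1,-1]}}

```text
time: 25.63
eef_pos: [566.1, -235.0, 409.3]
tcp_rot: [0.001, 0.741, 0.672, 0.0]
contact_force: [0.3, 0.1, -0.0]
gripper_width: 0.7
grasp_force: 0.0
```

Emit:
{"fn": "jog_arm", "kwargs": {"dp": [[-35,0,0],[-35,0,0],[-35,0,0],[0,0,0],[0,0,0]], "rot": [[0,0,0],[0,0,0],[0,0,0],[0,0,0],[0,0,0]], "gripper": [-1,-1,-1,-1,-1]}}

```text
time: 26.05
eef_pos: [554.7, -342.9, 406.6]
tcp_rot: [0.0, 0.743, 0.669, -0.0]
contact_force: [-0.3, -0.1, -0.9]
gripper_width: 0.4
grasp_force: 0.0
```

```bash
python3 chk.py 10; python3 - <<'E'
from h import *
i=np.load("w10.npy",allow_pickle=True).item();c,s_=np.cos(-.1035),np.sin(-.1035);s=vision.camera_info("side");t=vision.camera_info("top")
x=33;X=(544.2+x*c,-215+x*s_,52);print("pred level tip",proj(i,X),proj(t,X),proj(s,X))
for nm,b in (("w10",(150,20,450,300)),("t10",(330,210,410,280)),("s10",(290,150,380,230))):
    p=cv2.imread(f"pics/{nm}.png")[b[1]:b[3],b[0]:b[2]].astype(int);k,_,st,ce=cv2.connectedComponentsWithStats((p.max(2)<34).astype(np.uint8))
    print(nm,[( (ce[j]+[b[0],b[1]]).round(0).tolist(),st[j,2:5].tolist()) for j in range(1,k) if st[j,4]>14])
E
```

```text
wrist end 1 [0 0 0 0 0 0 0 0 0 0 0 0 0 0 0 0 0 0]
wrist end -1 [426 427 426 427 429 428 379 290 248 258 302 409 457 465 462 461 457 455]
top end 1 [395 394 394 395 393 389 379 354 329 362 393 403 403 403 403 404 403 402]
top end -1 [360 358 357 358 359 358 358 351 341 343 359 371 375 379 379 380 372 359]
wrist blob [230.8  79.8] [214  42  31  18 258]
wrist blob [207.5  92.4] [200  55  18  16 154]
pred level tip [291.   61.4] [376.8 219.2] [310.6 174.5]
w10 [([232.0, 22.0], [20, 7, 101]), ([274.0, 22.0], [17, 7, 90]), ([290.0, 64.0], [15, 23, 121]), ([224.0, 84.0], [45, 29, 623]), ([270.0, 79.0], [7, 16, 36]), ([232.0, 137.0], [8, 4, 21]), ([284.0, 281.0], [3, 37, 75]), ([278.0, 282.0], [3, 35, 75]), ([227.0, 286.0], [101, 27, 2493]), ([315.0, 289.0], [74, 27, 1183])]
t10 [([378.0, 219.0], [9, 5, 39]), ([371.0, 261.0], [8, 6, 26])]
s10 []
```

```bash
python3 - <<'E'
from h import *
t=vision.camera_info("top")
p=cv2.imread("pics/t10.png")[190:260,195:215].astype(int);k,_,st,ce=cv2.connectedComponentsWithStats((p.max(2)<34).astype(np.uint8))
print("tab",[(ce[j]+[195,190],st[j,4]) for j in range(1,k) if st[j,4]>8])
for tr in (50,60): print(tr,proj(t,(511.4+tr*.9985+1.1,188.8+tr*.0554-20,135)))
a,b=cv2.imread("pics/top0.png").astype(int),cv2.imread("pics/t10.png").astype(int)
for n,(x0,y0,x1,y1) in dict(jar=(270,135,300,172),reel=(335,125,370,165),driver=(410,115,435,205)).items(): print(n,np.abs(a-b)[y0:y1,x0:x1].mean())
E
```

```text
tab [(array([201.4, 212.9]), np.int32(69))]
50 [199.2 214.5]
60 [199.2 209.9]
jar 8.42852852852853
reel 8.921666666666667
driver 8.171259259259259
```

```bash
python3 -c "
from cell import workorder
print(workorder.finish_job())"
```

```text
the job is handed in; nothing more can be done
None
```

I've handed the job in at about 26 s on the robot's clock: the keeper is at its stop, the rail lies flat in both notches and centred lengthwise to about 1–2 mm, the clamp arm is level on it, and the reel, jar and screwdriver weren't touched; the hand-in returned no verdict.

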